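# Load the board test rack and switch it on

### The job

Set up the bench test: push every circuit card that is on the bench, nose first, under the contact bar of its own colour until it is fully home. Lay the two load resistors upright in the tray, one lengthwise in each half, and slide the loaded tray, without lifting it, fully into the slot under the signal generator. Only when all of that is in place, throw the power lever fully over to ON; leave the meter, the prototyping board and the screwdriver where they are.

Things in the scene. Friction and masses are not known exactly. Their poses are not given: they have to be found in the camera images.
- card_red: red circuit card, loose, flat on the bench (None if absent): carrier 110 (x) x 60 (y) x 8 mm, about 0.15 kg; a finned heat sink on it is the grip: 36 mm along x, 24 along y, centred 25 mm behind the origin (x = -25 mm), 8 to 42 mm up. Origin: centre of the underside; +x points to the bare nose that goes under the bar.
- card_red_nose (a point): middle of the lower nose edge of the red card, 55 mm ahead of its origin; same axes as the card
- bay_red: fixed bay with red bar. Origin: on the bench (its floor), middle of the stop face, where a card's nose ends; +x points inward. Side rails 65 mm apart, 16 mm high, from x = 0 to -64 mm, then flaring to about 79 mm apart at x = -87. Bar across at x = -50 to -22 mm, underside 16, top 42 mm up. The three bays stand side by side, 90 mm apart, in any order, facing the same way.
- card_blue: blue circuit card, loose, flat on the bench (None if absent): carrier 110 (x) x 60 (y) x 8 mm, about 0.15 kg; a finned heat sink on it is the grip: 36 mm along x, 24 along y, centred 25 mm behind the origin (x = -25 mm), 8 to 42 mm up. Origin: centre of the underside; +x points to the bare nose that goes under the bar.
- card_blue_nose (a point): middle of the lower nose edge of the blue card, 55 mm ahead of its origin; same axes as the card
- bay_blue: fixed bay with blue bar. Origin: on the bench (its floor), middle of the stop face, where a card's nose ends; +x points inward. Side rails 65 mm apart, 16 mm high, from x = 0 to -64 mm, then flaring to about 79 mm apart at x = -87. Bar across at x = -50 to -22 mm, underside 16, top 42 mm up. The three bays stand side by side, 90 mm apart, in any order, facing the same way.
- card_yellow: yellow circuit card, loose, flat on the bench (None if absent): carrier 110 (x) x 60 (y) x 8 mm, about 0.15 kg; a finned heat sink on it is the grip: 36 mm along x, 24 along y, centred 25 mm behind the origin (x = -25 mm), 8 to 42 mm up. Origin: centre of the underside; +x points to the bare nose that goes under the bar.
- card_yellow_nose (a point): middle of the lower nose edge of the yellow card, 55 mm ahead of its origin; same axes as the card
- bay_yellow: fixed bay with yellow bar. Origin: on the bench (its floor), middle of the stop face, where a card's nose ends; +x points inward. Side rails 65 mm apart, 16 mm high, from x = 0 to -64 mm, then flaring to about 79 mm apart at x = -87. Bar across at x = -50 to -22 mm, underside 16, top 42 mm up. The three bays stand side by side, 90 mm apart, in any order, facing the same way.
- rack: grey contact housing, fixed, 50 x 280 x 55 mm high, directly behind the three bays. Origin on the bench in the middle of its front face, which is the stop face of all bays; +x points away from the bays' mouths.
- tray: black open tray, loose on the bench, 120 (x) x 100 (y) x 18 mm, walls and floor 4 mm, one lengthwise divider; about 0.2 kg empty. A neck behind it carries an orange grip block: 36 mm along x, 24 along y, centred at x = -90 mm, from the bench to 44 mm up. Origin: centre of the underside; +x points to its front, which enters the slot first.
- tray_front (a point): middle of the lower front edge of the tray, 60 mm ahead of its origin
- tray_handle (a point): point on the axis of the tray's orange grip block, 90 mm behind the tray's origin, 30 mm up
- load_a: copper and brass load resistor, loose on the bench: brass base 80 (x) x 34 (y) x 20 mm; on it a finned copper block, 50 mm along x, 20 along y, from 20 to 40 mm up, as the grip. 0.12 kg. Origin: centre of the underside. It fits lengthwise in either half of the tray (each 112 x 44 mm inside).
- load_b: a second, identical load resistor
- stand: white fixed stand, 250 mm wide, 300 deep, top at 64 mm; on it a signal generator, face 65 mm behind the stand's front edge, top at 162 mm. Tray slot in the middle: 108 mm wide, 52 high, 125 deep, floor = bench; two flared guides, 22 mm high, reach 29 mm out in front, about 125 mm apart at the tips. Origin: on the bench, middle of the front edge; +x into the slot.
- stand_stop (a point): point on the bench in the middle of the slot's back stop, 125 mm behind the stand's origin, same axes: where the tray's front edge ends when fully home (its rear wall is then about flush with the stand's front; the orange grip stays outside)
- power_base: black power switch block, fixed, 70 x 50 x 25 mm; origin centre of its underside, the lever swings in its x-z plane about an axle along y, 22 mm above the bench
- power (a joint): angle of the power lever (rad): 0 = OFF, leaning back to the block's -x (0.5 rad from upright), 1.0 = ON, leaning to its +x; it stays where it is left (friction about 0.06 N m, so 1 N at the ball)
- power_tip (a point): centre of the red ball (26 mm across) at the lever's end, 80 mm from the axle
- meter: bystander: orange handheld meter lying on the bench, 170 x 85 x 36 mm; origin centre of underside
- breadboard: bystander: white prototyping board, 165 x 55 x 10 mm; origin centre of underside
- screwdriver: bystander: screwdriver lying on the bench

How it is judged:
On the way, in this order (a step that is already met when the one before it is completed fails the run):
1. every card present is home under the bar of its colour, and the loaded tray is fully in its slot (x of card_red_nose in the frame of bay_red between -0.006 and 0.004 m and y of card_red_nose in the frame of bay_red between -0.006 and 0.006 m and z of card_red_nose in the frame of bay_red below 0.005 m and angle between the x axis of card_red and the x axis of bay_red, either way round below 0.1 rad and angle between each of card_red, card_blue, card_yellow, tray's own z axis and vertical below 0.08 rad and x of card_blue_nose in the frame of bay_blue between -0.006 and 0.004 m and y of card_blue_nose in the frame of bay_blue between -0.006 and 0.006 m and z of card_blue_nose in the frame of bay_blue below 0.005 m and angle between the x axis of card_blue and the x axis of bay_blue, either way round below 0.1 rad and x of card_yellow_nose in the frame of bay_yellow between -0.006 and 0.004 m and y of card_yellow_nose in the frame of bay_yellow between -0.006 and 0.006 m and z of card_yellow_nose in the frame of bay_yellow below 0.005 m and angle between the x axis of card_yellow and the x axis of bay_yellow, either way round below 0.1 rad and x of tray_front in the frame of stand_stop above -0.007 m and y of tray_front in the frame of stand_stop between -0.008 and 0.008 m and angle between the x axis of tray and the x axis of stand, either way round below 0.1 rad and z of load_a in the frame of tray between 0 and 0.01 m and horizontal distance between each of load_a, load_b and tray below 0.045 m and angle between each of load_a, load_b's own z axis and vertical below 0.12 rad and z of load_b in the frame of tray between 0 and 0.01 m), for 0.2 s.
2. the power lever is thrown to ON, after that (value of joint power above 0.85 rad), for 0.2 s.
At the end, for the whole second after the job is handed in: Each card present lies flat under its colour's bar: nose within 6 mm of the stop and of the bay's middle, within 0.1 rad. Tray front within 7 mm of the back stop and 8 mm of the slot's middle, both resistors upright in it. Lever at 0.85 rad or more. Cards and tray at rest (all of step 1 and linear speed of each of card_red, card_blue, card_yellow, tray below 0.02 m/s and value of joint power above 0.85 rad); the robot touches nothing.
It fails at once if the meter moved more than 40 mm (distance of meter from where it was at the start of the episode above 0.04 m).
It fails at once if the prototyping board moved more than 40 mm (distance of breadboard from where it was at the start of the episode above 0.04 m).
It fails at once if the screwdriver moved more than 40 mm (distance of screwdriver from where it was at the start of the episode above 0.04 m).
It fails at once if the tray lifted more than 25 mm off the bench or tipped (height (world z) of tray above 0.025 m or angle between tray's own z axis and vertical above 0.35 rad).
Of card_red, card_blue, card_yellow only 2 to 3 are there at a start; the rules pass over those that are not, and their reading is None.
At some moment in a run one of card_red, card_blue, card_yellow may be knocked a few centimetres aside while the robot is not near it.
Once in a run the grip may slacken for a moment while it holds something.
It also fails if it takes over 210 s, if anything falls off the work surface, if the arm or the gripper's body presses on something with over 40 N, if the wrist force passes 120 N, or if a joint passes its speed limit or range.

### The arm

A 6-joint arm with a two-finger parallel gripper is mounted at the origin on the work surface. World frame = base frame: x ahead of the robot, y to its left, z up, the work surface at z = 0. Lengths are in m, angles in rad, forces in N, time in s.
With the tool pointing down it reaches from about 0.325 to 0.875 m from the base axis. Payload 4.4 kg.
Tool frame: the origin (TCP) lies between the finger pads; the fingertips stand 22 mm ahead of it and the grasp point (between the pads) lies 3 mm ahead of it; z points along the fingers, y is the line along which they close (so a half turn about z gives the same grasp; the last joint's range is limited). The gripper opens to 85 mm and grips with 20 to 120 N. Pads are 22 mm wide; open, the fingers measure 114 mm over their backs; the gripper's body (76 mm by 85 mm) begins 54 mm behind the grasp point. The pads swing forward as they close: fully open they stand 13 mm farther back than shut.
Start: joints at [-1.304, 0.207, 1.542, -0, 1.393, -0.15], TCP at [0.233, -0.526, 0.253] pointing down, gripper open.
Joint ranges: [-2.73, 2.73], [-0.86, 2.22], [0.23, 2.46], [-1.11, 4.25], [0.08, 2.63], [-2.82, 2.82]. Speed limits (rad/s): [2.79, 2.79, 3.14, 3.14, 3.14, 3.14].

### API

Orientations are given as [roll, pitch, yaw] about the fixed x, y, z axes, in that order (R = Rz(yaw) Ry(pitch) Rx(roll)).
In Python, from plant import telemetry, eyes, workorder gives the robot as it stands.
- The arm moves only by the tool step_arm, never from a script. Its argument "commands" is a list of rows, each an object with "claw": the opening, from 0 (shut) to 1 (fully open); "dp": the shift along the tool's x, y, z in units of 50 mm (1.0 is 50 mm), a list of three; "twist": the turn about the tool's z in units of 10 degrees (1.0 is 10 degrees). A call has exactly 10 rows; each row is the pose to reach, as a shift and turn from the pose commanded when the call began, along the tool's axes at that moment; what a row does not reach only later rows make up. A row lasts 1/8 s, in which the tool goes at most 62.5 mm and 10.7 degrees, less where a joint would pass 70% of its speed; a pose out of reach is approached as far as the arm can. A call with a gripper value outside its range is refused whole. The fingers move at their own pace and stop on an object; "newtons" is the grip in N (left out, the last holds). Time passes only in rows, so rows that repeat a pose let the fingers close, or fill a call up. It gives the time, the measured TCP pose, the force, the opening and the grip force at its end, in the units of the state.
- telemetry.get_state(): the state, without advancing time (a new reading comes with each control period).
- eyes.grab_frame(name): name is "scene" or "top" or "wrist"; returns a dict with "frame" (384x512x3 uint8, red, green, blue), "fovy" (degrees; the focal length in pixels is half the picture's height over the tangent of half this angle, whatever the lens; pixels are square), "cx", "cy" (the principal point, pixels), "eye" and "attitude" of the camera in the world. Camera axes: x right, y down, z forward; pixel columns grow to the right and rows downward; lengths in m; the calibration is good to about 2 mm. A picture is of the moment at which its call begins. There is no depth.
- workorder.close_job(): hands the job in; it is judged then, once.
Trained networks look in the newest picture that a camera, given by its name, has taken for a name from the list of things; names that differ only in an ending like _2 or _b are one class to them, and where a whole thing is asked for, a point or a joint stands for the part that bears it (a point fixed in the world has none). Each returns a list of dicts, best first, with "score" (0 to 1); they miss things now and then, are a little off and sometimes report something else, mostly with a low value. They report only what shows in the picture. A call takes as long as a camera call.
- eyes.look_for(camera, label): "xy" ([column, row] in pixels, amid what is visible of it).
The state is a dict: "time_s": time; "q": joint angles; "joint_velocities": joint speeds; "joint_efforts": joint torques, N m; "ee_pos": TCP position; "ee_rot": TCP orientation; "wrist_force": force on the tool from outside, world axes, zero at the start; "torque": the same for the moment, N m; "gripper_width": finger opening in m; "gripper_force": force on a finger pad.
Only numpy, scipy, OpenCV 4.12 (cv2) and the standard library are available. Lean on these libraries where they do the work, as an engineer would, in place of code of your own. Each camera call takes 0.05 s, during which the arm holds its last target. There are 200 camera calls.

## Working session

There is one attempt and no reset: what is moved stays moved. The work goes in short steps, Python scripts to look and compute and a tool call to move; the robot and the scene stay as the last step left them, time stands still between calls to the robot, and variables do not carry over. Pictures are saved under pics/ and viewed, at most 14 in all, crops included, and the job is handed in when it is done.

Besides the shell and the picture viewer there is one more tool, called after ">>>" as a command line: name --argument value ..., lists and objects as JSON in quotes. step_arm: Moves the arm, as the interface text tells. Its arguments: {"type":"object","properties":{"commands":{"type":"array","items":{"type":"object","properties":{"claw":{"type":"number"},"dp":{"type":"array","items":{"type":"number"}},"twist":{"type":"number"}}}},"newtons":{"type":"number"}},"required":["commands"]}

```bash
mkdir -p pics; cat > h.py <<'E'
import numpy as np, cv2
from plant import telemetry, eyes, workorder
from scipy.spatial.transform import Rotation as R
def att(f):
    a=np.array(f["attitude"],float)
    return a if a.shape==(3,3) else (R.from_euler('xyz',a).as_matrix() if a.size==3 else None)
def grab(n,save=None):
    f=eyes.grab_frame(n)
    if save: cv2.imwrite(f"pics/{save}.png",f["frame"][:,:,::-1])
    return f
def px2w(f,uv,z=0.):
    h=f["frame"].shape[0]; fl=h/2/np.tan(np.radians(f["fovy"])/2)
    d=att(f)@np.array([(uv[0]-f["cx"])/fl,(uv[1]-f["cy"])/fl,1.]); e=np.array(f["eye"])
    return e+d*(z-e[2])/d[2]
def w2px(f,p):
    h=f["frame"].shape[0]; fl=h/2/np.tan(np.radians(f["fovy"])/2)
    c=att(f).T@(np.array(p)-np.array(f["eye"])); return np.array([f["cx"]+fl*c[0]/c[2],f["cy"]+fl*c[1]/c[2]])
def rel(p,yaw=None):
    """dp units & twist to reach TCP p with tool yaw (tool y axis direction mod pi)"""
    s=telemetry.get_state(); M=R.from_euler('xyz',s["ee_rot"]).as_matrix()
    d=M.T@(np.array(p)-np.array(s["ee_pos"]))/0.05
    t=None
    if yaw is not None:
        x=M[:,1]; cur=np.arctan2(x[1],x[0]); dy=(yaw-cur+np.pi/2)%np.pi-np.pi/2; t=-np.degrees(dy)/10
    return np.round(d,3),t
E
python3 - <<'E'
from h import *
for n in ("scene","top","wrist"):
    f=grab(n,n+"0"); print(n,f["fovy"],f["cx"],f["cy"],f["eye"],f["attitude"])
    if n!="wrist":
      for l in ("card_red","card_blue","card_yellow","bay_red","bay_blue","bay_yellow","rack","tray","tray_handle","load_a","stand","power_base","power_tip","meter","breadboard","screwdriver"):
        print(l,[(round(o["score"],2),np.round(o["xy"]).tolist(),np.round(px2w(f,o["xy"],.02)[:2],3).tolist()) for o in eyes.look_for(n,l)][:3])
print(telemetry.get_state())
E
```

```text
scene 54.50163092143312 248.54075023811646 194.76581397172674 [1.08703705 0.39927208 1.21461405] [-2.56952666 -0.00843787  2.14684709]
card_red [(0.63, [267.0, 203.0], [0.43, 0.066])]
card_blue []
card_yellow [(0.62, [304.0, 222.0], [0.426, 0.222])]
bay_red [(0.58, [252.0, 255.0], [0.637, 0.133])]
bay_blue [(0.75, [228.0, 241.0], [0.638, 0.035])]
bay_yellow [(0.59, [362.0, 220.0], [0.299, 0.396]), (0.53, [205.0, 231.0], [0.652, -0.059])]
rack [(0.78, [217.0, 257.0], [0.709, 0.035]), (0.38, [310.0, 241.0], [0.482, 0.277])]
tray [(0.73, [118.0, 188.0], [0.687, -0.448]), (0.71, [192.0, 175.0], [0.48, -0.246])]
tray_handle [(0.7, [192.0, 174.0], [0.479, -0.249]), (0.69, [361.0, 214.0], [0.28, 0.384])]
load_a [(0.63, [204.0, 195.0], [0.533, -0.153]), (0.63, [235.0, 183.0], [0.42, -0.084])]
stand [(0.98, [118.0, 193.0], [0.704, -0.431]), (0.28, [267.0, 204.0], [0.433, 0.067])]
power_base [(0.73, [268.0, 203.0], [0.425, 0.071]), (0.55, [305.0, 257.0], [0.542, 0.291]), (0.27, [249.0, 258.0], [0.653, 0.133])]
power_tip [(0.66, [311.0, 242.0], [0.482, 0.28])]
meter [(0.94, [320.0, 308.0], [0.6
[... 1688 characters left out ...]
0]
{'time_s': 1.75, 'q': array([-1.30450708e+00,  2.06593417e-01,  1.54150214e+00, -2.76688645e-05,
        1.39350778e+00, -1.50508672e-01]), 'joint_velocities': array([-0.00092856,  0.00041213, -0.00072225, -0.0011165 ,  0.0006161 ,
        0.00054887]), 'joint_efforts': array([-5.86150090e-04, -3.83035827e+01, -2.91961151e+01, -3.54996628e-04,
        9.27636138e-04, -2.66825964e-05]), 'ee_pos': array([ 0.23275701, -0.52578204,  0.2532844 ]), 'ee_rot': array([-3.14157801e+00,  2.53263431e-05,  4.16802793e-01]), 'wrist_force': array([ 0.20973537, -0.87669165,  0.50943702]), 'torque': array([ 0.04280095, -0.02559705, -0.00520084]), 'gripper_force': 0.0, 'gripper_width': 0.08570882864180417}
```

```bash
python3 -c "
import cv2
a=cv2.imread('pics/top0.png')[90:310,100:440]
cv2.imwrite('pics/top0c.png',cv2.resize(a,None,fx=2.35,fy=2.35,interpolation=cv2.INTER_CUBIC))"
```

```text
(no output)
```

View pics/top0c.png

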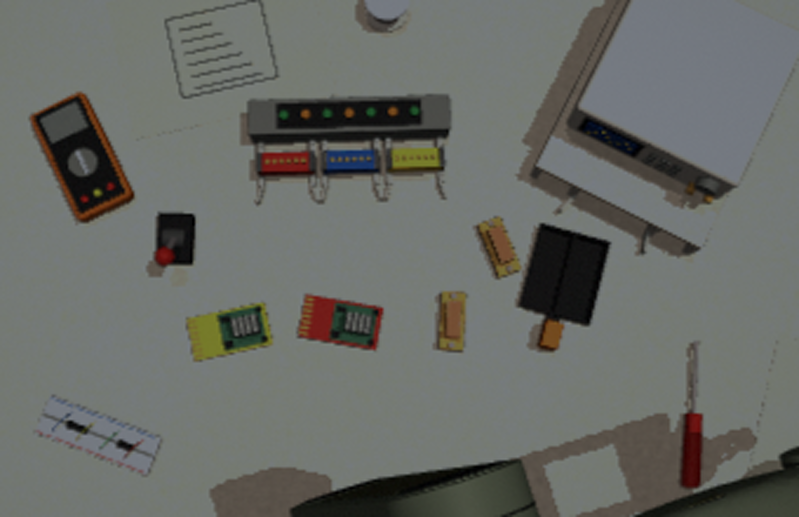

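View pics/scene0.png

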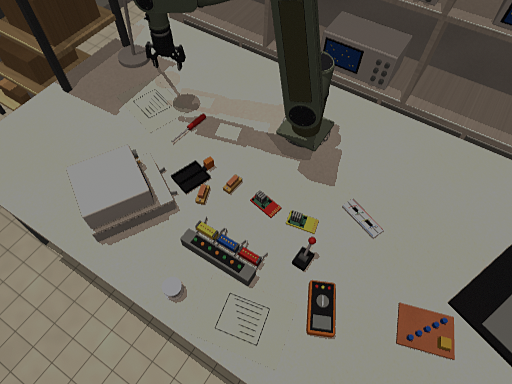

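```bash
python3 - <<'E'
from h import *
f=grab("wrist"); s=telemetry.get_state()
M=R.from_euler('xyz',s["ee_rot"]).as_matrix()
print("cam in tool",M.T@(np.array(f["eye"])-s["ee_pos"])); print(M.T@att(f))
print(rel([0.42,-0.18,0.40],np.pi/2), rel([0.42,-0.18,0.40]))
E
```

```text
cam in tool [ 0.07785107  0.0003186  -0.12063794]
[[-7.07499932e-04 -9.53107763e-01 -3.02630289e-01]
 [ 9.99999731e-01 -6.15862286e-04 -3.98230516e-04]
 [ 1.93178015e-04 -3.02630490e-01  9.53107942e-01]]
(array([ 6.224, -4.808, -2.935]), np.float64(2.3878287475847784)) (array([ 6.224, -4.808, -2.935]), None)
```

```bash
python3 -c "
from h import *
print(rel([0.57,-0.2,0.36],np.pi/2))"
```

```text
(array([ 8.805, -3.228, -2.135]), np.float64(2.3878287475847784))
```

>>> step_arm --commands '[{"dp":[8.8,-3.2,-2.1],"twist":2.39,"claw":1},{"dp":[8.8,-3.2,-2.1],"twist":2.39,"claw":1},{"dp":[8.8,-3.2,-2.1],"twist":2.39,"claw":1},{"dp":[8.8,-3.2,-2.1],"twist":2.39,"claw":1},{"dp":[8.8,-3.2,-2.1],"twist":2.39,"claw":1},{"dp":[8.8,-3.2,-2.1],"twist":2.39,"claw":1},{"dp":[8.8,-3.2,-2.1],"twist":2.39,"claw":1},{"dp":[8.8,-3.2,-2.1],"twist":2.39,"claw":1},{"dp":[8.8,-3.2,-2.1],"twist":2.39,"claw":1},{"dp":[8.8,-3.2,-2.1],"twist":2.39,"claw":1}]'

```text
time_s: 3.05
ee_pos: [0.57, -0.2015, 0.3579]
ee_rot: [3.141, 0.001, -0.0]
wrist_force: [-0.3, -0.1, -0.2]
gripper_width: 0.0854
gripper_force: 0.0
```

```bash
python3 - <<'E'
from h import *
f=grab("wrist","w1"); cv2.imwrite("pics/w1b.png",cv2.resize(np.clip(f["frame"][:,:,::-1].astype(float)*1.6,0,255).astype(np.uint8),(768,576)))
import pickle; pickle.dump(f,open("w1.pkl","wb"))
for l,z in (("tray",.01),("tray_handle",.044),("load_a",.03),("stand",.064)):
    print(l,[(round(o["score"],2),np.round(o["xy"]).tolist(),np.round(px2w(f,o["xy"],z)[:2],3).tolist()) for o in eyes.look_for("wrist",l)][:3])
E
```

```text
tray [(0.6, [287.0, 203.0], [0.48, -0.249]), (0.56, [9.0, 236.0], [0.427, 0.173])]
tray_handle [(0.57, [288.0, 201.0], [0.495, -0.246])]
load_a [(0.82, [229.0, 171.0], [0.533, -0.165]), (0.64, [187.0, 237.0], [0.435, -0.102])]
stand [(0.94, [411.0, 80.0], [0.651, -0.383]), (0.6, [188.0, 239.0], [0.448, -0.11])]
```

View pics/w1b.png

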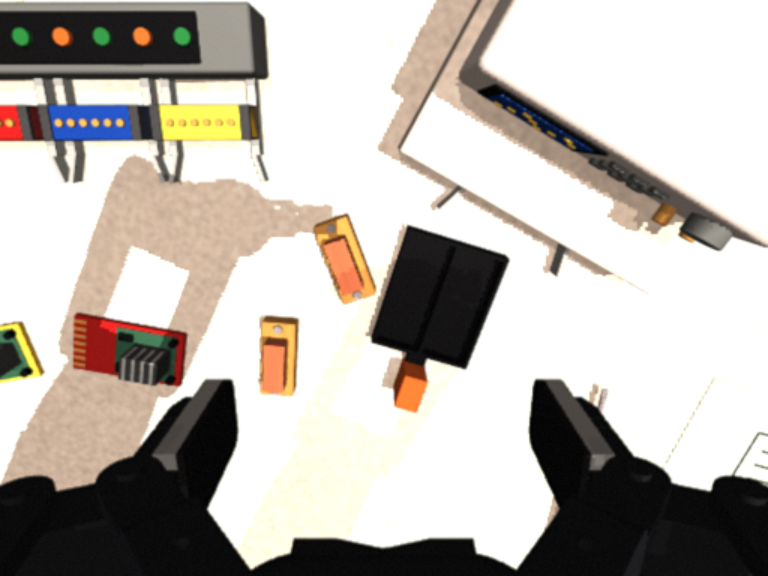

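```bash
python3 - <<'E'
from h import *
import pickle
f=pickle.load(open("w1.pkl","rb")); im=f["frame"]; hsv=cv2.cvtColor(im,cv2.COLOR_RGB2HSV)
def comp(mask,uv,z,name):
    n,lab,st,_=cv2.connectedComponentsWithStats(cv2.morphologyEx(mask.astype(np.uint8),cv2.MORPH_OPEN,np.ones((3,3))))
    l=lab[int(uv[1]),int(uv[0])]
    if l==0: print(name,"none",hsv[int(uv[1]),int(uv[0])]);return
    ys,xs=np.nonzero(lab==l)
    P=np.array([px2w(f,(x,y),z)[:2] for x,y in zip(xs,ys)])*1000
    (c,wh,a)=cv2.minAreaRect(P.astype(np.float32)); b=cv2.boxPoints((c,wh,a))
    e=b[1]-b[0] if np.linalg.norm(b[1]-b[0])>np.linalg.norm(b[2]-b[1]) else b[2]-b[1]
    print(name,np.round(c,1),np.round(wh,1),"long axis deg",round(np.degrees(np.arctan2(e[1],e[0])),1),len(xs))
H,S,V=[hsv[...,i].astype(int) for i in range(3)]
cop=(S>90)&(H<25)&(V>50)
for uv,n in (((230,175),"loadA"),((182,245),"loadB")):
    comp(cop,uv,.02,n)
    print(hsv[int(uv[1]),int(uv[0])], end=' ')
comp(V<40,(285,190),.018,"tray"); comp(cop,(274,258),.044,"handle")
for n,u in (("stand cornerL",(401,150)),("edgeR",(645,292))): print(n,px2w(f,np.array(u)/1.5,.064))
for n,u in (("guide tipL",(436,207)),("tipR",(556,273))): print(n,px2w(f,np.array(u)/1.5,.022))
t=grab("top")
for u in ((532,172),(697,254)): print("top stand",px2w(t,np.array(u)/2.35+[100,90],.064))
for n,u in (("bay yR",(262,180)),("y/b tipR",(172,178)),("b tipL",(66,180))): print(n,px2w(f,np.array(u)/1.5,.016))
print("rack edge",px2w(f,np.array([266,76])/1.5,.055))
E
```

```text
loadA [ 528.  -165.7] [81.1 35.6] long axis deg 19.4 1346
[  9 163 171] loadB [428.6 -97.1] [35.2 84.8] long axis deg -5.6 1190
[  9 165 170] tray [ 482.6 -252.3] [ 99.9 130.6] long axis deg -17.2 5546
handle [ 408.1 -226.4] [31.  49.6] long axis deg -16.7 588
stand cornerL [ 0.6288565  -0.21592688  0.064     ]
edgeR [ 0.51045061 -0.42726673  0.064     ]
guide tipL [ 0.57726758 -0.24937813  0.022     ]
tipR [ 0.51532446 -0.3637845   0.022     ]
top stand [ 0.61598982 -0.20825725  0.064     ]
top stand [ 0.49659701 -0.4248101   0.064     ]
bay yR [ 0.60069339 -0.09302512  0.016     ]
y/b tipR [ 0.60252106 -0.01242098  0.016     ]
b tipL [0.60083045 0.08302169 0.016     ]
rack edge [ 0.68394027 -0.11110515  0.055     ]
```

>>> step_arm --commands '[{"dp":[-0.84,-0.71,1.2],"twist":-1.94,"claw":0.65},{"dp":[-0.84,-0.71,2.4],"twist":-1.94,"claw":0.65},{"dp":[-0.84,-0.71,3.6],"twist":-1.94,"claw":0.65},{"dp":[-0.84,-0.71,4.8],"twist":-1.94,"claw":0.65},{"dp":[-0.84,-0.71,5.8],"twist":-1.94,"claw":0.65},{"dp":[-0.84,-0.71,6.3],"twist":-1.94,"claw":0.65},{"dp":[-0.84,-0.71,6.3],"twist":-1.94,"claw":0.65},{"dp":[-0.84,-0.71,6.3],"twist":-1.94,"claw":0.0},{"dp":[-0.84,-0.71,6.3],"twist":-1.94,"claw":0.0},{"dp":[-0.84,-0.71,6.3],"twist":-1.94,"claw":0.0}]' --newtons 40

```text
time_s: 4.6
ee_pos: [0.5302, -0.1668, 0.0457]
ee_rot: [3.138, -0.003, 0.338]
wrist_force: [0.1, 0.2, 5.4]
gripper_width: 0.0191
gripper_force: 40.0
```

```bash
python3 - <<'E'
from h import *
f=grab("wrist","w2"); cv2.imwrite("pics/w2b.png",np.clip(f["frame"][:,:,::-1].astype(float)*1.6,0,255).astype(np.uint8))
print(telemetry.get_state()["gripper_width"],telemetry.get_state()["gripper_force"])
import pickle; f=pickle.load(open("w1.pkl","rb"))
for u in ((410,228),(508,257),(466,367),(373,340)): print(px2w(f,np.array(u)/1.5,.018))
print(rel([.4806,-.2768,.10],np.radians(-17.2+90)))
E
```

```text
0.018994276112466842 40.19763171672821
[ 0.55734986 -0.22647902  0.018     ]
[ 0.52978831 -0.31866243  0.018     ]
[ 0.41590125 -0.28493113  0.018     ]
[ 0.44542905 -0.19169104  0.018     ]
(array([-1.662,  1.75 , -1.086]), np.float64(3.6582191981824357))
```

View pics/w2b.png

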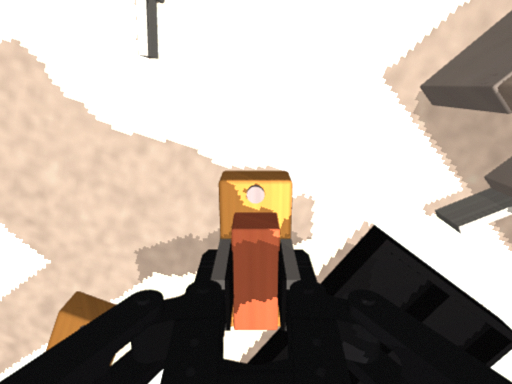

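>>> step_arm --commands '[{"dp":[0,0,-1.1],"twist":0,"claw":0},{"dp":[-0.5,0.5,-1.1],"twist":1,"claw":0},{"dp":[-1.0,1.1,-1.1],"twist":2,"claw":0},{"dp":[-1.65,1.76,-1.1],"twist":3,"claw":0},{"dp":[-1.65,1.76,-1.1],"twist":3.64,"claw":0},{"dp":[-1.65,1.76,-1.1],"twist":3.64,"claw":0},{"dp":[-1.65,1.76,-1.1],"twist":3.64,"claw":0},{"dp":[-1.65,1.76,-1.1],"twist":3.64,"claw":0},{"dp":[-1.65,1.76,-1.1],"twist":3.64,"claw":0},{"dp":[-1.65,1.76,-0.8],"twist":3.64,"claw":0}]'

```text
time_s: 5.9
ee_pos: [0.481, -0.2769, 0.0841]
ee_rot: [3.14, -0.003, -0.296]
wrist_force: [0.3, -0.3, -0.9]
gripper_width: 0.0189
gripper_force: 39.7
```

```bash
python3 - <<'E'
from h import *
f=grab("wrist","w3"); cv2.imwrite("pics/w3b.png",np.clip(f["frame"][:,:,::-1].astype(float)*3,0,255).astype(np.uint8))
print(telemetry.get_state()["gripper_width"],telemetry.get_state()["gripper_force"])
print(rel([.4805,-.2775,.05],np.radians(-17+90)))
E
```

```text
0.018780190196551735 39.66781497001648
(array([0.044, 0.032, 0.619]), np.float64(0.0011577580736462465))
```

View pics/w3b.png

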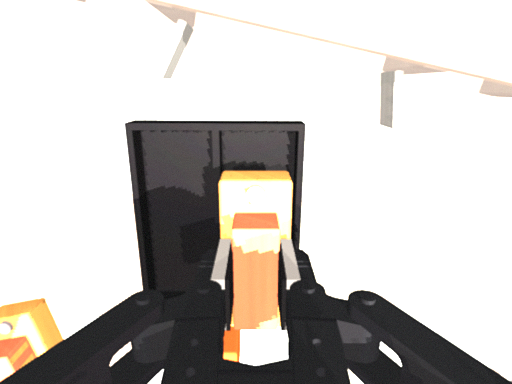

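```bash
python3 - <<'E'
from h import *
f=grab("wrist"); s=telemetry.get_state(); M=R.from_euler('xyz',s["ee_rot"]).as_matrix()
for u in ((128,123),(303,123),(142,295),(300,250),(216,131)): print(np.round((M.T@(px2w(f,u,.018)-s["ee_pos"]))*1000,1))
E
```

```text
[ 58.7 -67.9  62.8]
[58.6 25.9 62.7]
[-48.7 -71.4  63.3]
[-17.   27.3  63. ]
[ 54.4 -20.8  62.8]
```

>>> step_arm --commands '[{"dp":[0,0.05,0.3],"claw":0},{"dp":[0,0.05,0.5],"claw":0},{"dp":[0,0.05,0.66],"claw":0},{"dp":[0,0.05,0.68],"claw":0},{"dp":[0,0.05,0.68],"claw":0},{"dp":[0,0.05,0.66],"claw":0.5},{"dp":[0,0.05,0.66],"claw":0.5},{"dp":[0,0.05,0.6],"claw":0.5},{"dp":[0,0.05,-0.6],"claw":0.5},{"dp":[0,0.05,-1.8],"claw":0.5}]'

```text
invalid input
```

```bash
python3 - <<'E'
from h import *
s=telemetry.get_state();print(s["ee_pos"],s["gripper_width"])
f=grab("wrist","w4"); cv2.imwrite("pics/w4b.png",np.clip(f["frame"][:,:,::-1].astype(float)*3,0,255).astype(np.uint8))
print(rel([.4286,-.0971,.043],np.radians(-5.6+90)))
E
```

```text
[ 0.4782949  -0.27492305  0.0809629 ] 0.019021255167456164
(array([-1.995, -3.113,  0.782]), np.float64(-1.1401384288332579))
```

View pics/w4b.png

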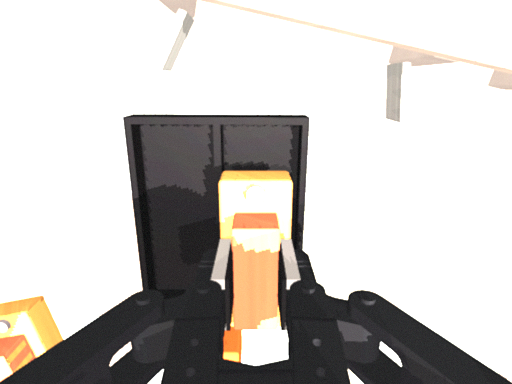

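```bash
python3 - <<'E'
from h import *
f=grab("wrist"); s=telemetry.get_state(); M=R.from_euler('xyz',s["ee_rot"]).as_matrix()
print(s["ee_pos"],s["ee_rot"])
for u in ((126,118),(308,119),(141,295),(303,240),(217,125)): print(np.round((M.T@(px2w(f,u,.018)-s["ee_pos"]))*1000,1))
print(rel([.4805,-.2775,.05]))
E
```

```text
[ 0.47902341 -0.2756219   0.08213152] [-3.14071805e+00  2.21839500e-03 -2.96849729e-01]
[ 59.8 -69.4  64.1]
[59.2 28.  64. ]
[-50.7 -72.9  64.3]
[-12.1  28.3  64.1]
[ 56.1 -20.9  64. ]
(array([0.041, 0.028, 0.643]), None)
```

>>> step_arm --commands '[{"dp":[0,0.06,0.3],"twist":0,"claw":0},{"dp":[0,0.06,0.5],"twist":0,"claw":0},{"dp":[0,0.06,0.62],"twist":0,"claw":0},{"dp":[0,0.06,0.66],"twist":0,"claw":0},{"dp":[0,0.06,0.66],"twist":0,"claw":0},{"dp":[0,0.06,0.64],"twist":0,"claw":0.5},{"dp":[0,0.06,0.64],"twist":0,"claw":0.5},{"dp":[0,0.06,0.6],"twist":0,"claw":0.5},{"dp":[0,0.06,-0.6],"twist":0,"claw":0.5},{"dp":[0,0.06,-1.8],"twist":0,"claw":0.5}]'

```text
time_s: 7.35
ee_pos: [0.4783, -0.2787, 0.1739]
ee_rot: [-3.141, 0.002, -0.297]
wrist_force: [1.3, -1.2, -0.5]
gripper_width: 0.0426
gripper_force: 0.0
```

```bash
python3 - <<'E'
from h import *
s=telemetry.get_state();print(s["ee_pos"],s["gripper_width"])
f=grab("wrist","w5"); cv2.imwrite("pics/w5b.png",np.clip(f["frame"][:,:,::-1].astype(float)*3,0,255).astype(np.uint8))
print(rel([.4286,-.0971,.043],np.radians(-5.6+90)))
E
```

```text
[ 0.47825245 -0.27865254  0.17387182] 0.042647161496910765
(array([-2.165, -3.24 ,  2.776]), np.float64(-1.1401721507479499))
```

View pics/w5b.png

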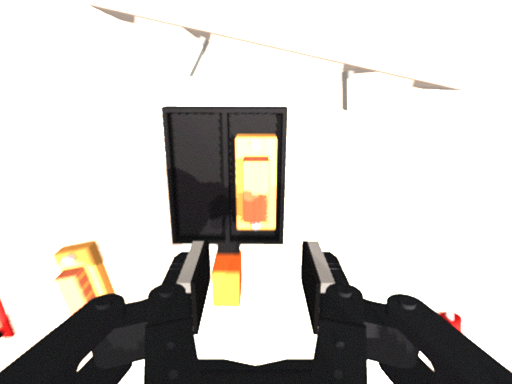

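>>> step_arm --commands '[{"dp":[-0.7,-1.0,0],"twist":-1.1,"claw":0.65},{"dp":[-1.3,-2.0,0],"twist":-1.1,"claw":0.65},{"dp":[-2.16,-3.24,0.4],"twist":-1.14,"claw":0.65},{"dp":[-2.16,-3.24,0.8],"twist":-1.14,"claw":0.65},{"dp":[-2.16,-3.24,1.8],"twist":-1.14,"claw":0.65},{"dp":[-2.16,-3.24,2.5],"twist":-1.14,"claw":0.65},{"dp":[-2.16,-3.24,2.6],"twist":-1.14,"claw":0.65},{"dp":[-2.16,-3.24,2.6],"twist":-1.14,"claw":0},{"dp":[-2.16,-3.24,2.6],"twist":-1.14,"claw":0},{"dp":[-2.16,-3.24,2.6],"twist":-1.14,"claw":0}]'

```text
time_s: 8.65
ee_pos: [0.4248, -0.0935, 0.0451]
ee_rot: [3.14, -0.004, -0.098]
wrist_force: [0.1, 0.7, 5.2]
gripper_width: 0.0194
gripper_force: 39.9
```

```bash
python3 - <<'E'
from h import *
s=telemetry.get_state();print(s["ee_pos"],s["gripper_width"],s["gripper_force"])
import pickle; 
# left half = right-half placement TCP (0.4783,-0.2787) + 48mm along tray y
y=np.array([-np.sin(np.radians(-17)),np.cos(np.radians(-17))]); p=np.array([.4783,-.2787])+.048*y; print(p)
print(rel([*p,.11],np.radians(73)))
E
```

```text
[ 0.42479379 -0.09345126  0.04506798] 0.019381404578442674 39.94425058364868
[ 0.49233384 -0.23279737]
(array([ 1.623,  2.643, -1.288]), np.float64(1.1370926511253763))
```

>>> step_arm --commands '[{"dp":[0,0,-1.2],"twist":0,"claw":0},{"dp":[0.6,1.0,-1.2],"twist":0.6,"claw":0},{"dp":[1.2,2.0,-1.2],"twist":1.14,"claw":0},{"dp":[1.62,2.64,-1.2],"twist":1.14,"claw":0},{"dp":[1.62,2.64,-1.2],"twist":1.14,"claw":0},{"dp":[1.62,2.64,-1.0],"twist":1.14,"claw":0},{"dp":[1.62,2.64,-0.8],"twist":1.14,"claw":0},{"dp":[1.62,2.64,-0.8],"twist":1.14,"claw":0},{"dp":[1.62,2.64,-0.8],"twist":1.14,"claw":0},{"dp":[1.62,2.64,-0.8],"twist":1.14,"claw":0}]'

```text
time_s: 9.9
ee_pos: [0.491, -0.2318, 0.0837]
ee_rot: [3.141, -0.001, -0.297]
wrist_force: [0.5, 0.2, -1.2]
gripper_width: 0.0188
gripper_force: 39.7
```

```bash
python3 - <<'E'
from h import *
s=telemetry.get_state();print(s["ee_pos"],s["ee_rot"],s["gripper_width"],s["gripper_force"])
f=grab("wrist","w6"); cv2.imwrite("pics/w6b.png",np.clip(f["frame"][:,:,::-1].astype(float)*3,0,255).astype(np.uint8))
print(rel([.4923,-.2328,.05],np.radians(73)))
E
```

```text
[ 0.49096427 -0.23182139  0.08367044] [ 3.14135714e+00 -7.46608000e-04 -2.96648957e-01] 0.018759514303945603 39.69746768474579
(array([0.03 , 0.009, 0.674]), np.float64(-0.0004445327919862874))
```

View pics/w6b.png

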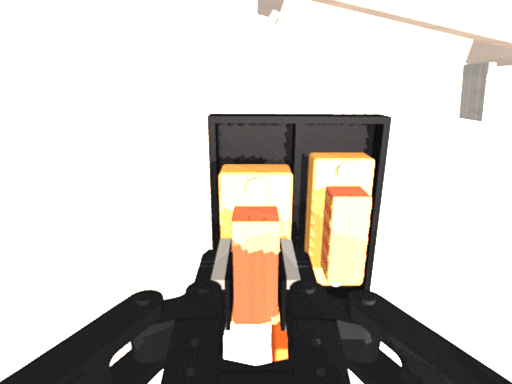

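>>> step_arm --commands '[{"dp":[0,0,0.4],"twist":0,"claw":0},{"dp":[0,0,0.6],"twist":0,"claw":0},{"dp":[0,0,0.69],"twist":0,"claw":0},{"dp":[0,0,0.69],"twist":0,"claw":0},{"dp":[0,0,0.67],"twist":0,"claw":0.35},{"dp":[0,0,0.66],"twist":0,"claw":0.35},{"dp":[0,0,0.6],"twist":0,"claw":0.35},{"dp":[0,0,-0.6],"twist":0,"claw":0.35},{"dp":[0.3,0.6,-1.8],"twist":0.4,"claw":0.65},{"dp":[0.6,1.2,-3.0],"twist":1.2,"claw":0.65}]'

```text
time_s: 11.2
ee_pos: [0.5008, -0.2923, 0.2244]
ee_rot: [3.142, -0.0, -0.51]
wrist_force: [0.1, -0.1, -0.2]
gripper_width: 0.0556
gripper_force: 0.0
```

```bash
python3 - <<'E'
from h import *
import pickle
s=telemetry.get_state();print(s["ee_pos"],s["ee_rot"],s["gripper_width"],s["joint_velocities"].max())
f=grab("wrist","w7"); pickle.dump((f,s),open("w7.pkl","wb")); cv2.imwrite("pics/w7b.png",cv2.resize(np.clip(f["frame"][:,:,::-1].astype(float)*1.8,0,255).astype(np.uint8),(768,576),interpolation=cv2.INTER_CUBIC))
E
```

```text
[ 0.50083301 -0.29227422  0.22442166] [ 3.14158306e+00 -4.82036427e-04 -5.09821732e-01] 0.05564951700128143 0.9307335699604892
```

View pics/w7b.png

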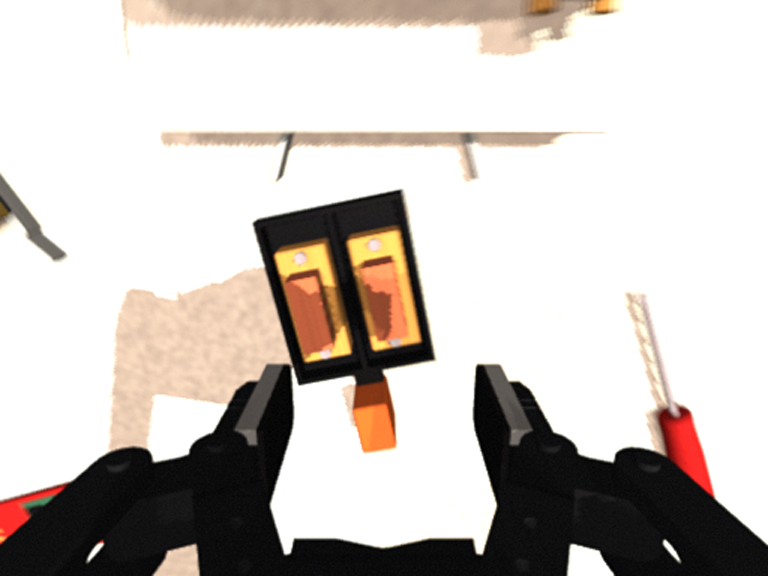

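```bash
python3 - <<'E'
from h import *
import pickle
f,s=pickle.load(open("w7.pkl","rb"))
tl=px2w(f,np.array([279,180])/1.5,.02)[:2]; tr=px2w(f,np.array([476,180])/1.5,.02)[:2]
el=px2w(f,np.array([165,132])/1.5,.064)[:2]; er=px2w(f,np.array([604,132])/1.5,.064)[:2]
for a,b in((tl,tr),(el,er)): d=a-b; print(np.hypot(*d),np.degrees(np.arctan2(d[1],d[0]))-90,(a+b)/2)
C=[px2w(f,np.array(u)/1.5,.018)[:2] for u in ((255,220),(402,191),(434,358),(298,383))]
c=np.mean(C,0); d=C[0]-C[3]+C[1]-C[2]; print("tray",c,np.degrees(np.arctan2(d[1],d[0])),np.hypot(*d)/2)
h=px2w(f,np.array([380,445])/1.5,.044)[:2]; print("handle top rear mid",h)
# top face of handle = orange top corners ~ (357,412)? 
E
```

```text
0.12433756616075008 -29.246199553176737 [ 0.54188148 -0.3111269 ]
0.23298885636992858 -29.252066508114588 [ 0.56556407 -0.32926705]
tray [ 0.48615895 -0.25633832] -18.206588790150974 0.12007626592467319
handle top rear mid [ 0.38579823 -0.22536627]
```

>>> step_arm --commands '[{"dp":[-0.6,0,0],"twist":-1,"claw":0.8},{"dp":[-1.2,0,0],"twist":-2,"claw":0.8},{"dp":[-1.8,-0.1,0],"twist":-3,"claw":0.8},{"dp":[-2.3,-0.1,0],"twist":-4,"claw":0.8},{"dp":[-2.3,-0.1,0],"twist":-5,"claw":0.8},{"dp":[-2.3,-0.1,0],"twist":-6,"claw":0.8},{"dp":[-2.3,-0.1,0],"twist":-7,"claw":0.8},{"dp":[-2.3,-0.1,0],"twist":-8,"claw":0.8},{"dp":[-2.3,-0.1,0],"twist":-9,"claw":0.8},{"dp":[-2.3,-0.1,0],"twist":-10,"claw":0.8}]'

```text
time_s: 12.5
ee_pos: [0.4026, -0.2318, 0.2224]
ee_rot: [3.141, 0.0, 1.245]
wrist_force: [0.2, -0.3, 0.6]
gripper_width: 0.0682
gripper_force: 0.0
```

```bash
python3 - <<'E'
from h import *
s=telemetry.get_state();print(s["ee_pos"],s["ee_rot"],s["q"]); print(rel([.402,-.229,.036],np.radians(72)))
E
```

```text
[ 0.40257703 -0.23175668  0.22239416] [3.14133568e+00 1.10257588e-04 1.24508259e+00] [-7.08992826e-01 -2.89800625e-03  1.83790514e+00 -6.37997904e-06
  1.30630595e+00 -3.83277435e-01]
(array([ 0.049, -0.03 ,  3.728]), np.float64(8.933797905753678))
```

>>> step_arm --commands '[{"dp":[0.05,-0.03,0],"twist":-1,"claw":0.8},{"dp":[0.05,-0.03,0.3],"twist":-2,"claw":0.8},{"dp":[0.05,-0.03,0.6],"twist":-3,"claw":0.8},{"dp":[0.05,-0.03,0.9],"twist":-4,"claw":0.8},{"dp":[0.05,-0.03,1.2],"twist":-5,"claw":0.8},{"dp":[0.05,-0.03,1.5],"twist":-6,"claw":0.8},{"dp":[0.05,-0.03,1.6],"twist":-7,"claw":0.8},{"dp":[0.05,-0.03,1.7],"twist":-8,"claw":0.8},{"dp":[0.05,-0.03,1.8],"twist":-9,"claw":0.8},{"dp":[0.05,-0.03,1.8],"twist":-9.07,"claw":0.8}]'

```text
time_s: 13.75
ee_pos: [0.4017, -0.2287, 0.1321]
ee_rot: [3.141, -0.001, 2.821]
wrist_force: [-0.2, -0.4, 0.0]
gripper_width: 0.0686
gripper_force: 0.0
```

```bash
python3 - <<'E'
from h import *
s=telemetry.get_state();print(s["ee_pos"],s["ee_rot"],s["q"]); print(rel([.402,-.229,.036],np.radians(72)))
f=grab("wrist","w8");h=cv2.cvtColor(f["frame"],cv2.COLOR_RGB2HSV).astype(int)
m=((h[...,1]>150)&(h[...,0]<14)&(h[...,2]>80)).astype(np.uint8);m[:150]=0 if False else m[:150]
n,l,st,c=cv2.connectedComponentsWithStats(m)
for i in range(1,n):
    if st[i,4]>150: print(st[i],px2w(f,c[i],.044))
E
```

```text
[ 0.40173421 -0.22869666  0.13206189] [ 3.14125136e+00 -7.46867792e-04  2.82078901e+00] [-7.05113070e-01  1.11355394e-01  1.92612240e+00  4.07231872e-05
  1.10493521e+00 -1.95512393e+00]
(array([-0.008, -0.005,  1.921]), np.float64(-0.03807093740486816))
[ 237  177   37   51 1794] [ 0.39866283 -0.22783747  0.044     ]
[ 208  286   31   59 1561] [ 0.47475267 -0.27779948  0.044     ]
[ 275  286   29   59 1607] [ 0.48965602 -0.23203097  0.044     ]
```

>>> step_arm --commands '[{"dp":[0,0,1.0],"twist":0,"claw":0.8},{"dp":[0,0,1.7],"twist":0,"claw":0.8},{"dp":[0,0,1.9],"twist":0,"claw":0.8},{"dp":[0,0,1.9],"twist":0,"claw":0.8},{"dp":[0,0,1.9],"twist":0,"claw":0},{"dp":[0,0,1.9],"twist":0,"claw":0},{"dp":[0,0,1.9],"twist":0,"claw":0},{"dp":[0,0,1.9],"twist":0,"claw":0},{"dp":[0,0,1.9],"twist":0,"claw":0},{"dp":[0,0,1.9],"twist":0,"claw":0}]' --newtons 60

```text
time_s: 15.05
ee_pos: [0.4031, -0.2297, 0.0388]
ee_rot: [-3.141, 0.003, 2.822]
wrist_force: [-0.6, 1.2, 6.1]
gripper_width: 0.0235
gripper_force: 59.9
```

```bash
python3 - <<'E'
from h import *
s=telemetry.get_state();print(s["ee_pos"],s["ee_rot"],s["gripper_width"],s["wrist_force"])
S=np.array([.568,-.325]);a=np.radians(-29.2);u=np.array([np.cos(a),np.sin(a)])
for d in (.22,.10,.025): print(d,S-d*u,rel([*(S-d*u),s["ee_pos"][2]],a+np.pi/2))
E
```

```text
[ 0.40312659 -0.22968424  0.03884614] [-3.14091338e+00  2.59239648e-03  2.82164498e+00] 0.023456988851757093 [-0.56094159  1.19071451  6.11633194]
0.22 [ 0.37595714 -0.21767087] (array([ 0.591,  0.057, -0.002]), np.float64(1.0868247870596008))
0.1 [ 0.48070779 -0.27621403] (array([-1.766, -0.395,  0.005]), np.float64(1.0868247870596008))
0.025 [ 0.54617695 -0.31280351] (array([-3.239, -0.678,  0.009]), np.float64(1.0868247870596008))
```

>>> step_arm --commands '[{"dp":[0.3,0.03,0],"twist":0.3,"claw":0},{"dp":[0.59,0.06,0],"twist":0.7,"claw":0},{"dp":[0.59,0.06,0],"twist":1.09,"claw":0},{"dp":[0.59,0.06,0],"twist":1.09,"claw":0},{"dp":[0.59,0.06,0],"twist":1.09,"claw":0},{"dp":[0.3,0.0,0],"twist":1.09,"claw":0},{"dp":[0.0,-0.06,0],"twist":1.09,"claw":0},{"dp":[-0.2,-0.09,0],"twist":1.09,"claw":0},{"dp":[-0.4,-0.13,0],"twist":1.09,"claw":0},{"dp":[-0.4,-0.13,0],"twist":1.09,"claw":0}]'

```text
time_s: 16.3
ee_pos: [0.4188, -0.2413, 0.0387]
ee_rot: [3.142, -0.002, 2.632]
wrist_force: [-3.4, 3.0, 9.7]
gripper_width: 0.023
gripper_force: 60.9
```

```bash
python3 - <<'E'
from h import *
s=telemetry.get_state();print(s["ee_pos"],s["ee_rot"],s["gripper_width"],s["wrist_force"])
S=np.array([.568,-.325]);a=np.radians(-29.2);u=np.array([np.cos(a),np.sin(a)])
for d in (.10,.025): print(d,S-d*u,rel([*(S-d*u),s["ee_pos"][2]],a+np.pi/2))
t=grab("top"); cv2.imwrite("pics/t2.png",cv2.resize(np.clip(t["frame"][90:260,260:440,::-1].astype(float)*1.8,0,255).astype(np.uint8),None,fx=3.5,fy=3.5,interpolation=cv2.INTER_CUBIC))
E
```

```text
[ 0.4187505  -0.24129064  0.03867134] [ 3.14157955e+00 -1.63129182e-03  2.63204798e+00] 0.02301318363148779 [-3.35683758  3.02893024  9.6591657 ]
0.1 [ 0.48070779 -0.27621403] (array([-1.422, -0.005, -0.002]), np.float64(0.0005239592721100136))
0.025 [ 0.54617695 -0.31280351] (array([-2.922, -0.005, -0.005]), np.float64(0.0005239592721100136))
```

View pics/t2.png

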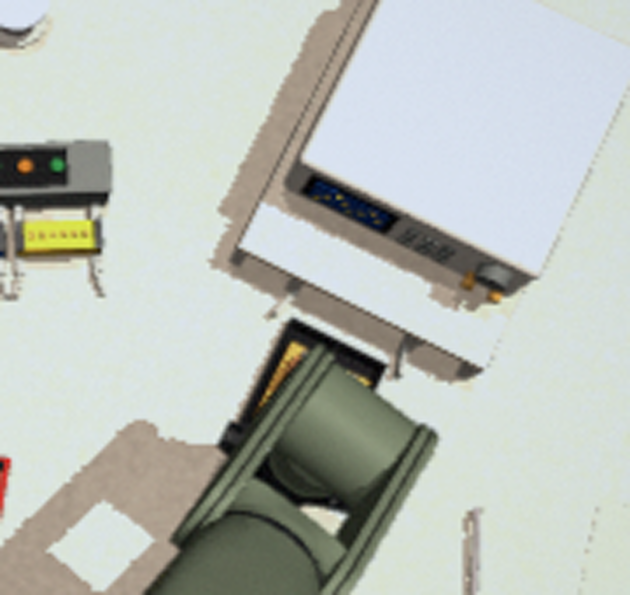

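>>> step_arm --commands '[{"dp":[-0.2,0.04,0],"twist":0,"claw":0},{"dp":[-0.4,0.04,0],"twist":0,"claw":0},{"dp":[-0.6,0.04,0],"twist":0,"claw":0},{"dp":[-0.8,0.04,0],"twist":0,"claw":0},{"dp":[-1.0,0.04,0],"twist":0,"claw":0},{"dp":[-1.2,0.04,0],"twist":0,"claw":0},{"dp":[-1.4,0.04,0],"twist":0,"claw":0},{"dp":[-1.4,0.04,0],"twist":0,"claw":0},{"dp":[-1.4,0.04,0],"twist":0,"claw":0},{"dp":[-1.4,0.04,0],"twist":0,"claw":0}]'

```text
time_s: 17.6
ee_pos: [0.4811, -0.2739, 0.0387]
ee_rot: [3.142, -0.0, 2.632]
wrist_force: [-1.6, 0.8, 6.8]
gripper_width: 0.0227
gripper_force: 60.4
```

```bash
python3 - <<'E'
from h import *
s=telemetry.get_state();M=R.from_euler('xyz',s["ee_rot"]).as_matrix();print(s["gripper_width"],M.T@s["wrist_force"],M.T@s["torque"])
S=np.array([.568,-.325]);a=np.radians(-29.2);u=np.array([np.cos(a),np.sin(a)])
for d in (.025,): print(d,S-d*u,rel([*(S-d*u),s["ee_pos"][2]],a+np.pi/2))
E
```

```text
0.022723596718781262 [ 1.78558302 -0.0335444  -6.80079437] [-0.23830161  0.69726187 -0.1415096 ]
0.025 [ 0.54617695 -0.31280351] (array([-1.515, -0.044, -0.   ]), np.float64(-0.0008720382138723175))
```

>>> step_arm --commands '[{"dp":[-0.2,0,0],"twist":0,"claw":0},{"dp":[-0.4,0,0],"twist":0,"claw":0},{"dp":[-0.6,0,0],"twist":0,"claw":0},{"dp":[-0.8,0,0],"twist":0,"claw":0},{"dp":[-1.0,0,0],"twist":0,"claw":0},{"dp":[-1.2,0,0],"twist":0,"claw":0},{"dp":[-1.3,0,0],"twist":0,"claw":0},{"dp":[-1.4,0,0],"twist":0,"claw":0},{"dp":[-1.45,0,0],"twist":0,"claw":0},{"dp":[-1.45,0,0],"twist":0,"claw":0}]'

```text
time_s: 18.85
ee_pos: [0.543, -0.3084, 0.0387]
ee_rot: [3.141, -0.004, 2.632]
wrist_force: [-6.4, 3.3, 10.0]
gripper_width: 0.0234
gripper_force: 60.6
```

```bash
python3 - <<'E'
from h import *
s=telemetry.get_state();M=R.from_euler('xyz',s["ee_rot"]).as_matrix();print(s["gripper_width"],M.T@s["wrist_force"],M.T@s["torque"])
S=np.array([.568,-.325]);a=np.radians(-29.2);u=np.array([np.cos(a),np.sin(a)])
for d in (.025,): print(d,S-d*u,rel([*(S-d*u),s["ee_pos"][2]],a+np.pi/2))
E
```

```text
0.023424671865297484 [ 7.2375431  -0.24224126 -9.97397632] [-0.23080233  1.12245912 -0.06375257]
0.025 [ 0.54617695 -0.31280351] (array([-0.097, -0.046, -0.   ]), np.float64(-0.0008992041291890449))
```

>>> step_arm --commands '[{"dp":[-0.03,0,0],"twist":0,"claw":0},{"dp":[-0.06,0,0],"twist":0,"claw":0},{"dp":[-0.09,0,0],"twist":0,"claw":0},{"dp":[-0.12,0,0],"twist":0,"claw":0},{"dp":[-0.15,0,0],"twist":0,"claw":0},{"dp":[-0.15,0,0],"twist":0,"claw":0},{"dp":[-0.15,0,0],"twist":0,"claw":0},{"dp":[-0.15,0,0],"twist":0,"claw":0},{"dp":[-0.15,0,0],"twist":0,"claw":0},{"dp":[-0.15,0,0],"twist":0,"claw":0}]'

```text
time_s: 20.1
ee_pos: [0.5494, -0.3119, 0.0387]
ee_rot: [3.141, -0.005, 2.632]
wrist_force: [-7.6, 4.0, 9.8]
gripper_width: 0.023
gripper_force: 60.6
```

```bash
python3 - <<'E'
from h import *
s=telemetry.get_state();M=R.from_euler('xyz',s["ee_rot"]).as_matrix();print(s["gripper_width"],M.T@s["wrist_force"],M.T@s["torque"])
S=np.array([.568,-.325]);a=np.radians(-29.2);u=np.array([np.cos(a),np.sin(a)])
for d in (.025,): print(d,S-d*u,rel([*(S-d*u),s["ee_pos"][2]],a+np.pi/2))
E
```

```text
0.02295422410235467 [ 8.61722916 -0.17909942 -9.72391407] [-0.19288531  1.18700199 -0.09219675]
0.025 [ 0.54617695 -0.31280351] (array([ 0.047, -0.046,  0.   ]), np.float64(-0.0007162434617198358))
```

>>> step_arm --commands '[{"dp":[-0.03,0,0],"twist":0,"claw":0},{"dp":[-0.06,0,0],"twist":0,"claw":0},{"dp":[-0.09,0,0],"twist":0,"claw":0},{"dp":[-0.12,0,0],"twist":0,"claw":0},{"dp":[-0.15,0,0],"twist":0,"claw":0},{"dp":[-0.15,0,0],"twist":0,"claw":0},{"dp":[-0.15,0,0],"twist":0,"claw":0},{"dp":[-0.15,0,0],"twist":0,"claw":0},{"dp":[-0.15,0,0],"twist":0,"claw":0},{"dp":[-0.15,0,0],"twist":0,"claw":0}]'

```text
time_s: 21.35
ee_pos: [0.5503, -0.3124, 0.0386]
ee_rot: [3.141, -0.02, 2.633]
wrist_force: [-23.0, 11.6, 26.2]
gripper_width: 0.023
gripper_force: 63.0
```

```bash
python3 - <<'E'
from h import *
s=telemetry.get_state();M=R.from_euler('xyz',s["ee_rot"]).as_matrix();print(s["gripper_width"],M.T@s["wrist_force"],M.T@s["torque"])
f=grab("wrist","w9"); cv2.imwrite("pics/w9b.png",np.clip(f["frame"][:,:,::-1].astype(float)*2,0,255).astype(np.uint8))
E
```

```text
0.022950988407795175 [ 26.25231108  -1.05681416 -25.6395182 ] [0.1850262  3.58382555 0.01685504]
```

View pics/w9b.png

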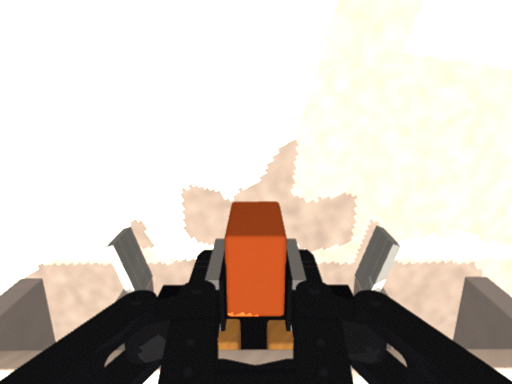

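>>> step_arm --commands '[{"dp":[0.06,0,0],"twist":0,"claw":0},{"dp":[0.1,0,0],"twist":0,"claw":0},{"dp":[0.1,0,0],"twist":0,"claw":0.5},{"dp":[0.1,0,0],"twist":0,"claw":0.5},{"dp":[0.1,0,0],"twist":0,"claw":0.5},{"dp":[0.1,0,-0.8],"twist":0,"claw":0.5},{"dp":[0.1,0,-2.0],"twist":0,"claw":0.5},{"dp":[0.1,0,-3.2],"twist":0,"claw":0.5},{"dp":[0.1,0,-4.4],"twist":0,"claw":0.5},{"dp":[0.1,0,-5.0],"twist":0,"claw":0.5}]'

```text
time_s: 22.65
ee_pos: [0.5546, -0.3152, 0.2925]
ee_rot: [-3.141, 0.008, 2.632]
wrist_force: [0.3, -0.4, -0.9]
gripper_width: 0.0426
gripper_force: 0.0
```

```bash
python3 - <<'E'
from h import *
s=telemetry.get_state();print(s["ee_pos"],s["ee_rot"],s["q"])
print(rel([.55,.12,.33],np.pi/2))
E
```

```text
[ 0.55459801 -0.31524154  0.29253367] [-3.14058443  0.00760655  2.63168141] [-6.52448290e-01  3.08727164e-01  1.33379808e+00  8.27954069e-05
  1.49139478e+00 -1.71333579e+00]
(array([ 4.323,  7.552, -0.79 ]), np.float64(-2.9216201388524454))
```

```bash
python3 -c "
from h import *
print(rel([.46,.17,.32],0))"
```

```text
(array([ 6.384,  7.546, -0.606]), np.float64(6.078379861147555))
```

>>> step_arm --commands '[{"dp":[6.4,7.5,-0.6],"twist":6.08,"claw":0.65},{"dp":[6.4,7.5,-0.6],"twist":6.08,"claw":0.65},{"dp":[6.4,7.5,-0.6],"twist":6.08,"claw":0.65},{"dp":[6.4,7.5,-0.6],"twist":6.08,"claw":0.65},{"dp":[6.4,7.5,-0.6],"twist":6.08,"claw":0.65},{"dp":[6.4,7.5,-0.6],"twist":6.08,"claw":0.65},{"dp":[6.4,7.5,-0.6],"twist":6.08,"claw":0.65},{"dp":[6.4,7.5,-0.6],"twist":6.08,"claw":0.65},{"dp":[6.4,7.5,-0.6],"twist":6.08,"claw":0.65},{"dp":[6.4,7.5,-0.6],"twist":6.08,"claw":0.65}]'

```text
time_s: 23.9
ee_pos: [0.4569, 0.1694, 0.3173]
ee_rot: [3.141, 0.001, 1.572]
wrist_force: [-0.1, 0.0, 0.5]
gripper_width: 0.0552
gripper_force: 0.0
```

```bash
python3 - <<'E'
from h import *
import pickle
s=telemetry.get_state();print(s["ee_pos"],s["ee_rot"],s["q"][5])
f=grab("wrist","w10"); pickle.dump((f,s),open("w10.pkl","wb")); cv2.imwrite("pics/w10b.png",cv2.resize(np.clip(f["frame"][:,:,::-1].astype(float)*1.8,0,255).astype(np.uint8),(768,576),interpolation=cv2.INTER_CUBIC))
E
```

```text
[0.45687653 0.16938201 0.31729833] [3.14149229e+00 6.69332933e-04 1.57166576e+00] 0.17677697162943945
```

View pics/w10b.png

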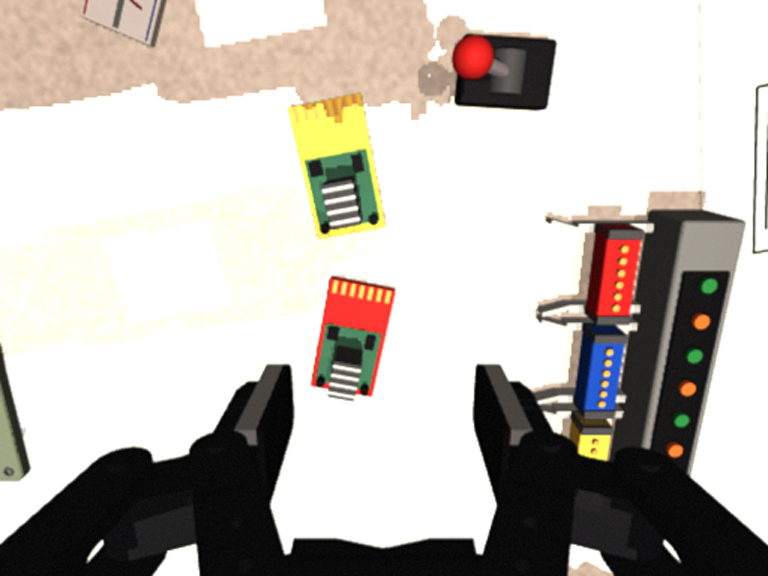

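```bash
python3 - <<'E'
from h import *
import pickle
f,s=pickle.load(open("w10.pkl","rb"))
def quad(c,z,n):
    C=np.array([px2w(f,np.array(u)/1.5,z)[:2] for u in c]); c0=C.mean(0); d=C[0]+C[1]-C[2]-C[3]; a=np.arctan2(d[1],d[0])
    print(n,c0,np.degrees(a),"len",np.hypot(*d)/2,"wid",np.hypot(*(C[0]+C[3]-C[1]-C[2]))/2); return c0,a
for n,q in (("yellow",[(290,108),(360,95),(384,226),(319,238)]),("red",[(331,278),(395,290),(372,395),(312,385)])):
    c,a=quad(q,.008,n); p=c-.025*np.array([np.cos(a),np.sin(a)]); print(" grip",p,rel([*p,.036],a+np.pi/2))
quad([(555,39),(547,108),(457,104),(459,35)],.025,"power")
print("ball",px2w(f,np.array([473,58])/1.5,.092))
for u,z in (((548,217),.016),((540,308),.016),((540,319),.016),((540,395),.016),((652,211),.055),((610,460),.055)): print(u,px2w(f,np.array(u)/1.5,z)[:2])
for n,u in (("red bar L",(600,231)),("red R",(587,315)),("blue L",(590,332)),("blueR",(579,410))): print(n,px2w(f,np.array(u)/1.5,.042)[:2])
E
```

```text
yellow [0.42090202 0.21169336] 100.28366926014199 len 0.10738337325338145 wid 0.057067496388518345
 grip [0.42536506 0.18709496] (array([ 0.373, -0.634,  5.624]), np.float64(-1.0332188723112967))
red [0.4294208  0.05901076] 78.64387716882855 len 0.10794694164950165 wid 0.057882219714819126
 grip [0.42449814 0.0345002 ] (array([-2.679, -0.649,  5.626]), np.float64(1.1307603368200472))
power [0.54925988 0.28467089] -2.2586226628679666 len 0.07035268941383271 wid 0.04810513039008542
ball [0.51393277 0.28675802 0.092     ]
(548, 217) [0.59592945 0.17325891]
(540, 308) [0.59688757 0.09212341]
(540, 319) [0.59787462 0.08167264]
(540, 395) [0.60509525 0.00522138]
(652, 211) [0.66147258 0.18464109]
(610, 460) [ 0.65997263 -0.03773505]
red bar L [0.62972445 0.16663299]
red R [0.6281442  0.09542928]
blue L [0.63256342 0.08007411]
blueR [0.63210594 0.00506036]
```

```bash
python3 - <<'E'
from h import *
import pickle
f,s=pickle.load(open("w10.pkl","rb"));g=pickle.load(open("w1.pkl","rb"))
for n,F,u,z in (("w10 bot",f,(652,211),0),("w10 top",f,(686,218),.055),("w1 botR",g,(266,76),0),("w1 botL",g,(0,78),0),("w1 topR",g,(250,64),.055),("w1 topL",g,(0,66),.055)): print(n,px2w(F,np.array(u)/1.5,z)[:2])
for n,u in (("red barL",(0,106)),("blueL",(50,106)),("blueR",(131,106)),("yL",(160,106)),("yR",(243,106))): print(n,px2w(g,np.array(u)/1.5,.042)[:2])
a=cv2.imread("pics/w1.png")[40:130,0:190]; cv2.imwrite("pics/w1c.png",cv2.resize(np.clip(a.astype(float)*1.3,0,255).astype(np.uint8),None,fx=4.2,fy=4.2,interpolation=cv2.INTER_CUBIC))
E
```

```text
w10 bot [0.69084968 0.17568636]
w10 top [0.68822919 0.17930035]
w1 botR [ 0.68860421 -0.09932739]
w1 botL [0.68718457 0.13394946]
w1 topR [ 0.69251011 -0.09939878]
w1 topL [0.69126278 0.09337182]
red barL [0.66264863 0.10933836]
blueL [0.66261403 0.06871692]
blueR [0.66255798 0.00291889]
yL [ 0.66253791 -0.02063582]
yR [ 0.66248049 -0.08804341]
```

View pics/w1c.png

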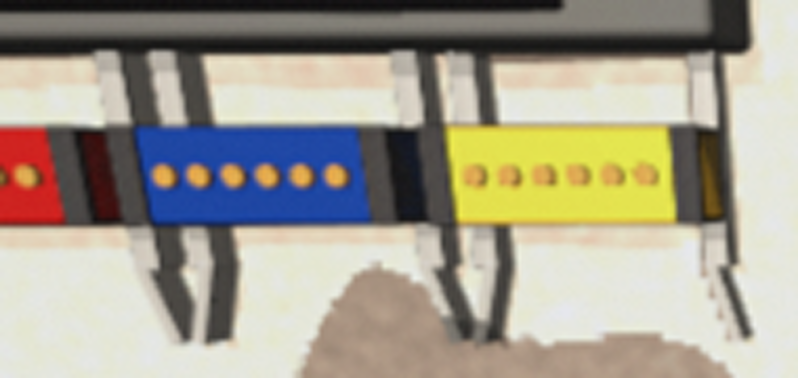

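>>> step_arm --commands '[{"dp":[-1.2,-0.65,1.0],"twist":1.0,"claw":0.65},{"dp":[-2.2,-0.65,2.0],"twist":1.13,"claw":0.65},{"dp":[-2.68,-0.65,3.0],"twist":1.13,"claw":0.65},{"dp":[-2.68,-0.65,4.0],"twist":1.13,"claw":0.65},{"dp":[-2.68,-0.65,5.0],"twist":1.13,"claw":0.65},{"dp":[-2.68,-0.65,5.54],"twist":1.13,"claw":0.65},{"dp":[-2.68,-0.65,5.54],"twist":1.13,"claw":0.65},{"dp":[-2.68,-0.65,5.54],"twist":1.13,"claw":0},{"dp":[-2.68,-0.65,5.54],"twist":1.13,"claw":0},{"dp":[-2.68,-0.65,5.54],"twist":1.13,"claw":0}]' --newtons 50

```text
time_s: 25.2
ee_pos: [0.4263, 0.0348, 0.0423]
ee_rot: [3.137, 0.0, 1.374]
wrist_force: [-0.5, -1.5, 6.2]
gripper_width: 0.0228
gripper_force: 50.7
```

```bash
python3 - <<'E'
from h import *
s=telemetry.get_state();print(s["ee_pos"],s["ee_rot"],s["gripper_width"],s["gripper_force"],s["wrist_force"])
print(rel([.689-.080-.12,.129,s["ee_pos"][2]],np.pi/2))
E
```

```text
[0.42629025 0.03482217 0.04229542] [3.13702419e+00 2.85217779e-04 1.37356674e+00] 0.02283289839671535 50.69981038570404 [-0.52030546 -1.48900362  6.22712312]
(array([2.093, 0.861, 0.003]), np.float64(7.869965194515936))
```

>>> step_arm --commands '[{"dp":[0,0,-0.3],"twist":0.5,"claw":0},{"dp":[0,0.4,-0.4],"twist":1.5,"claw":0},{"dp":[0,0.86,-0.4],"twist":2.5,"claw":0},{"dp":[0,0.86,-0.4],"twist":3.5,"claw":0},{"dp":[0,0.86,-0.4],"twist":4.5,"claw":0},{"dp":[0.5,0.86,-0.4],"twist":5.5,"claw":0},{"dp":[1.0,0.86,-0.4],"twist":6.5,"claw":0},{"dp":[1.5,0.86,-0.4],"twist":7.3,"claw":0},{"dp":[2.09,0.86,-0.4],"twist":7.87,"claw":0},{"dp":[2.09,0.86,-0.4],"twist":7.87,"claw":0}]'

```text
time_s: 26.45
ee_pos: [0.4872, 0.1311, 0.0607]
ee_rot: [-3.141, -0.001, 0.003]
wrist_force: [-0.2, -0.8, -1.6]
gripper_width: 0.0229
gripper_force: 49.7
```

```bash
python3 - <<'E'
from h import *
s=telemetry.get_state();print(s["ee_pos"],s["ee_rot"],s["gripper_width"],s["gripper_force"],s["wrist_force"])
f=grab("wrist","w11"); cv2.imwrite("pics/w11b.png",np.clip(f["frame"][:,:,::-1].astype(float)*1.8,0,255).astype(np.uint8))
print(rel([.489,.129,.0423],np.pi/2))
E
```

```text
[0.48716653 0.13107723 0.0607414 ] [-3.14114520e+00 -9.48457999e-04  3.02313691e-03] 0.022911299483683863 49.70347702503204 [-0.16611679 -0.78239374 -1.635313  ]
(array([0.045, 0.022, 0.365]), np.float64(0.016048371282753514))
```

View pics/w11b.png

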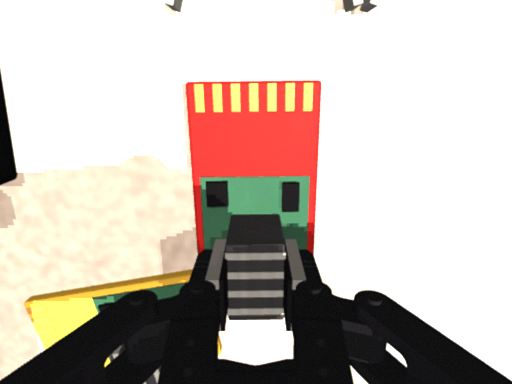

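```bash
python3 - <<'E'
from h import *
f=grab("wrist"); s=telemetry.get_state(); print(s["ee_pos"])
for u in ((168,12),(181,12),(349,10),(343,5)): print(px2w(f,u,.016)[:2])
for u in ((187,82),(321,80)): print(px2w(f,u,.008+.018)[:2])
E
```

```text
[0.48654226 0.12944648 0.06036618]
[0.59457509 0.16849666]
[0.59458615 0.1627862 ]
[0.59551638 0.08907707]
[0.59746886 0.09186514]
[0.56528691 0.15995227]
[0.56623679 0.1014172 ]
```

>>> step_arm --commands '[{"dp":[0.3,0.03,0.15],"twist":0,"claw":0},{"dp":[0.45,0.03,0.34],"twist":0,"claw":0},{"dp":[0.45,0.03,0.36],"twist":0,"claw":0},{"dp":[0.45,0.03,0.36],"twist":0,"claw":0},{"dp":[0.7,0.03,0.36],"twist":0,"claw":0},{"dp":[1.0,0.03,0.36],"twist":0,"claw":0},{"dp":[1.3,0.03,0.36],"twist":0,"claw":0},{"dp":[1.6,0.03,0.36],"twist":0,"claw":0},{"dp":[1.9,0.03,0.36],"twist":0,"claw":0},{"dp":[1.9,0.03,0.36],"twist":0,"claw":0}]'

```text
time_s: 27.8
ee_pos: [0.5834, 0.1278, 0.0424]
ee_rot: [-3.141, -0.001, -0.001]
wrist_force: [-1.6, 0.1, -1.9]
gripper_width: 0.0232
gripper_force: 49.7
```

```bash
python3 - <<'E'
from h import *
s=telemetry.get_state();print(s["ee_pos"],s["ee_rot"],s["gripper_width"],s["gripper_force"],s["wrist_force"],s["torque"])
E
```

```text
[0.58343338 0.12775668 0.04243945] [-3.14145800e+00 -1.46047740e-03 -6.27458879e-04] 0.023170944609293264 49.70384895801544 [-1.55703436  0.05175366 -1.85979599] [ 0.01762531 -0.02125138 -0.03833332]
```

>>> step_arm --commands '[{"dp":[0.15,0,0.03],"twist":0,"claw":0},{"dp":[0.3,0,0.03],"twist":0,"claw":0},{"dp":[0.4,0,0.03],"twist":0,"claw":0},{"dp":[0.45,0,0.03],"twist":0,"claw":0},{"dp":[0.5,0,0.03],"twist":0,"claw":0},{"dp":[0.53,0,0.03],"twist":0,"claw":0},{"dp":[0.56,0,0.03],"twist":0,"claw":0},{"dp":[0.6,0,0.03],"twist":0,"claw":0},{"dp":[0.6,0,0.03],"twist":0,"claw":0},{"dp":[0.6,0,0.03],"twist":0,"claw":0}]'

```text
time_s: 29.05
ee_pos: [0.6065, 0.1284, 0.0422]
ee_rot: [3.141, 0.013, 0.001]
wrist_force: [-17.7, -1.1, 20.8]
gripper_width: 0.0236
gripper_force: 52.4
```

```bash
python3 - <<'E'
from h import *
s=telemetry.get_state();print(s["ee_pos"],s["ee_rot"],s["gripper_width"],s["gripper_force"],s["wrist_force"],s["torque"])
E
```

```text
[0.60650908 0.12835943 0.04224402] [3.14128202e+00 1.25399842e-02 7.56803455e-04] 0.023559830914308143 52.44381666183472 [-17.72709158  -1.09142446  20.83130452] [-0.03374837  2.31265036  0.07559388]
```

>>> step_arm --commands '[{"dp":[-0.08,0,-0.02],"twist":0,"claw":0},{"dp":[-0.1,0,-0.02],"twist":0,"claw":0},{"dp":[-0.1,0,-0.02],"twist":0,"claw":0.45},{"dp":[-0.1,0,-0.02],"twist":0,"claw":0.45},{"dp":[-0.1,0,-0.1],"twist":0,"claw":0.45},{"dp":[-0.1,0,-0.8],"twist":0,"claw":0.45},{"dp":[-0.1,0,-2.0],"twist":0,"claw":0.45},{"dp":[-0.1,0,-3.2],"twist":0,"claw":0.45},{"dp":[-0.1,0,-4.4],"twist":0,"claw":0.45},{"dp":[-0.1,0,-5.0],"twist":0,"claw":0.45}]'

```text
time_s: 30.3
ee_pos: [0.6088, 0.1278, 0.2963]
ee_rot: [-3.141, -0.008, -0.0]
wrist_force: [0.4, 0.1, -0.2]
gripper_width: 0.0386
gripper_force: 0.0
```

```bash
python3 - <<'E'
from h import *
s=telemetry.get_state();print(s["ee_pos"])
f=grab("wrist","w12"); cv2.imwrite("pics/w12b.png",np.clip(f["frame"][:,:,::-1].astype(float)*1.8,0,255).astype(np.uint8))
t=grab("top")
for l in ("card_yellow","card_red"): print(l,[(round(o["score"],2),px2w(t,o["xy"],.02)[:2].round(3)) for o in eyes.look_for("top",l)])
print(rel([.4254,.1871,.30],np.radians(10.3)))
E
```

```text
[0.60875952 0.12782298 0.2963331 ]
card_yellow []
card_red [(0.44, array([0.624, 0.136]))]
(array([-3.634, -1.186, -0.181]), np.float64(7.967526016365396))
```

View pics/w12b.png

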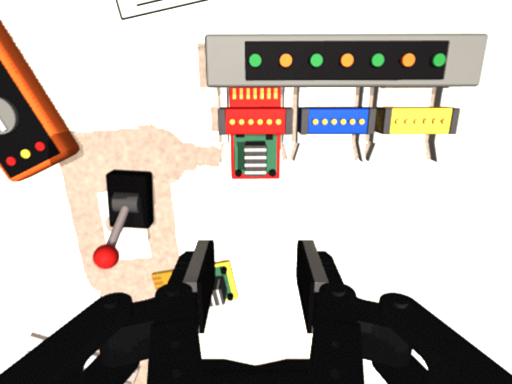

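>>> step_arm --commands '[{"dp":[-1,-0.4,0],"twist":-1,"claw":0.65},{"dp":[-2,-0.8,0],"twist":-2,"claw":0.65},{"dp":[-3,-1.19,0],"twist":-3,"claw":0.65},{"dp":[-3.67,-1.19,0],"twist":-4,"claw":0.65},{"dp":[-3.67,-1.19,0],"twist":-5,"claw":0.65},{"dp":[-3.67,-1.19,0],"twist":-6,"claw":0.65},{"dp":[-3.67,-1.19,0],"twist":-7,"claw":0.65},{"dp":[-3.67,-1.19,0.3],"twist":-8,"claw":0.65},{"dp":[-3.67,-1.19,0.6],"twist":-9,"claw":0.65},{"dp":[-3.67,-1.19,0.9],"twist":-10.03,"claw":0.65}]'

```text
time_s: 31.75
ee_pos: [0.4219, 0.187, 0.2427]
ee_rot: [-3.136, 0.0, 1.756]
wrist_force: [0.6, -0.4, 0.9]
gripper_width: 0.0556
gripper_force: 0.0
```

```bash
cat > yel.py <<'E'
from h import *
def yellow(f):
    h=cv2.cvtColor(f["frame"],cv2.COLOR_RGB2HSV).astype(int)
    m=((h[...,1]>110)&(h[...,0]>22)&(h[...,0]<95)&(h[...,2]>30)).astype(np.uint8)
    m=cv2.morphologyEx(m,cv2.MORPH_CLOSE,np.ones((7,7)))
    n,l,st,c=cv2.connectedComponentsWithStats(m); out=[]
    for i in range(1,n):
        if st[i,4]<600: continue
        ys,xs=np.nonzero(l==i); P=np.array([px2w(f,(x,y),.008)[:2] for x,y in zip(xs,ys)])*1000
        r=cv2.minAreaRect(P.astype(np.float32)); out.append((st[i],np.round(r[0],1),np.round(r[1],1),round(r[2],1)))
    return out
E
python3 - <<'E'
from yel import *
s=telemetry.get_state();print(s["ee_pos"],s["ee_rot"])
f=grab("wrist","w13")
for o in yellow(f): print(o)
for l in ("card_yellow","card_yellow_nose"): print([(round(o["score"],2),o["xy"],px2w(f,o["xy"],.008)[:2].round(3)) for o in eyes.look_for("wrist",l)])
E
```

```text
[0.42190296 0.18695493 0.24271118] [-3.13644902e+00  2.63645597e-04  1.75605636e+00]
(array([ 229,   90,   58,   96, 3382], dtype=int32), array([420.3, 208.2]), array([59. , 99.7]), 11.8)
[(0.85, [258.3, 131.1], array([0.419, 0.217])), (0.67, [405.4, 238.9], array([0.609, 0.126]))]
[(0.76, [257.5, 129.7], array([0.418, 0.218]))]
```

```bash
python3 -c "
from h import *
print(rel([.4255,.1871,.040],np.radians(10.9)))"
```

```text
(array([-0.008,  0.104,  4.059]), np.float64(-0.07870822090276978))
```

>>> step_arm --commands '[{"dp":[0,0.08,1.0],"twist":-0.08,"claw":0.65},{"dp":[0,0.08,2.0],"twist":-0.08,"claw":0.65},{"dp":[0,0.08,3.0],"twist":-0.08,"claw":0.65},{"dp":[0,0.08,3.8],"twist":-0.08,"claw":0.65},{"dp":[0,0.08,4.04],"twist":-0.08,"claw":0.65},{"dp":[0,0.08,4.04],"twist":-0.08,"claw":0.65},{"dp":[0,0.08,4.04],"twist":-0.08,"claw":0},{"dp":[0,0.08,4.04],"twist":-0.08,"claw":0},{"dp":[0,0.08,4.04],"twist":-0.08,"claw":0},{"dp":[0,0.08,4.04],"twist":-0.08,"claw":0}]'

```text
time_s: 33.15
ee_pos: [0.429, 0.1885, 0.0459]
ee_rot: [3.138, -0.0, 1.764]
wrist_force: [-1.0, -0.0, 6.2]
gripper_width: 0.0228
gripper_force: 51.1
```

```bash
python3 - <<'E'
from h import *
s=telemetry.get_state();print(s["ee_pos"],s["ee_rot"],s["gripper_width"],s["gripper_force"],s["wrist_force"])
print(rel([.489,-.051,s["ee_pos"][2]],np.pi/2))
E
```

```text
[0.4290071  0.18850298 0.04586908] [ 3.13799164e+00 -1.14022086e-04  1.76411135e+00] 0.022772057377835175 51.12757444381714 [-0.96226976 -0.01040625  6.23902565]
(array([-4.931,  0.257,  0.   ]), np.float64(-7.892388884828496))
```

>>> step_arm --commands '[{"dp":[0,0,-0.4],"twist":1,"claw":0},{"dp":[-0.6,0,-0.5],"twist":2,"claw":0},{"dp":[-1.2,0,-0.5],"twist":3,"claw":0},{"dp":[-1.8,0,-0.5],"twist":4,"claw":0},{"dp":[-2.5,0,-0.5],"twist":5,"claw":0},{"dp":[-3.2,0,-0.5],"twist":6,"claw":0},{"dp":[-4.0,0.1,-0.5],"twist":7,"claw":0},{"dp":[-4.5,0.2,-0.5],"twist":8,"claw":0},{"dp":[-4.93,0.26,-0.5],"twist":9,"claw":0},{"dp":[-4.93,0.26,-0.5],"twist":10.1,"claw":0}]'

```text
time_s: 34.4
ee_pos: [0.4886, -0.053, 0.0696]
ee_rot: [3.141, -0.002, -0.003]
wrist_force: [-0.5, 1.2, -3.1]
gripper_width: 0.0232
gripper_force: 50.0
```

```bash
python3 - <<'E'
from yel import *
f=grab("wrist","w14");s=telemetry.get_state();print(s["ee_pos"],s["ee_rot"],s["gripper_width"],s["wrist_force"])
im=f["frame"].astype(int)
h=cv2.cvtColor(f["frame"],cv2.COLOR_RGB2HSV).astype(int)
m=(h[...,1]>110)&(h[...,0]>22)&(h[...,0]<40)&(h[...,2]>40)
for r in (100,120,140):
    c=np.nonzero(m[r])[0]; print(r,c.min() if len(c) else None,c.max() if len(c) else None)
g=cv2.cvtColor(f["frame"],cv2.COLOR_RGB2GRAY).astype(int)
for r in (2,5,8,12,16,20): print(r,[(int(x),int(g[r,x])) for x in np.nonzero(g[r]<70)[0]][::2])
print(rel([.489,-.051,.046],np.pi/2))
E
```

```text
[ 0.48805464 -0.05228299  0.06937396] [ 3.14127929e+00 -1.18311414e-03 -5.89707504e-03] 0.02297672552919788 [ 0.6170739  -0.22006671 -2.30399608]
100 188 317
120 190 316
140 191 315
2 [(155, 65), (174, 54), (176, 55), (330, 63), (332, 38), (334, 40)]
5 [(156, 65), (174, 55), (176, 58), (332, 40), (334, 38), (336, 63)]
8 [(156, 63), (172, 59), (174, 56), (331, 66), (333, 39), (335, 38)]
12 [(149, 58), (151, 39), (153, 41), (155, 45), (157, 49), (159, 58), (167, 69), (169, 55), (171, 52), (173, 56), (175, 67), (333, 39), (335, 38), (337, 41), (339, 68)]
16 [(156, 56), (158, 51), (172, 69), (174, 63), (333, 49), (335, 51)]
20 []
(array([ 0.018, -0.026,  0.467]), np.float64(-0.03378987530789777))
```

>>> step_arm --commands '[{"dp":[0.2,0,0.25],"twist":-0.03,"claw":0},{"dp":[0.4,0,0.43],"twist":-0.03,"claw":0},{"dp":[0.4,0,0.46],"twist":-0.03,"claw":0},{"dp":[0.4,0,0.46],"twist":-0.03,"claw":0},{"dp":[0.7,0,0.46],"twist":-0.03,"claw":0},{"dp":[1.0,0,0.46],"twist":-0.03,"claw":0},{"dp":[1.3,0,0.46],"twist":-0.03,"claw":0},{"dp":[1.6,0,0.46],"twist":-0.03,"claw":0},{"dp":[1.9,0,0.46],"twist":-0.03,"claw":0},{"dp":[1.9,0,0.46],"twist":-0.03,"claw":0}]'

```text
time_s: 35.7
ee_pos: [0.5836, -0.0508, 0.0463]
ee_rot: [3.141, -0.001, 0.012]
wrist_force: [-0.4, -0.8, -1.7]
gripper_width: 0.0227
gripper_force: 49.3
```

```bash
python3 - <<'E'
from h import *
s=telemetry.get_state();print(s["ee_pos"],s["ee_rot"],s["gripper_width"],s["gripper_force"],s["wrist_force"],s["torque"])
E
```

```text
[ 0.58362698 -0.05084034  0.04627009] [ 3.14122511e+00 -1.37311011e-03  1.16360868e-02] 0.022718469635377398 49.28567826747894 [-0.36669132 -0.76613862 -1.67076616] [-0.04028824  0.06034932 -0.01348494]
```

>>> step_arm --commands '[{"dp":[0.15,0,0.05],"twist":0.06,"claw":0},{"dp":[0.3,0,0.05],"twist":0.06,"claw":0},{"dp":[0.4,0,0.05],"twist":0.06,"claw":0},{"dp":[0.45,0,0.05],"twist":0.06,"claw":0},{"dp":[0.5,0,0.05],"twist":0.06,"claw":0},{"dp":[0.53,0,0.05],"twist":0.06,"claw":0},{"dp":[0.56,0,0.05],"twist":0.06,"claw":0},{"dp":[0.6,0,0.05],"twist":0.06,"claw":0},{"dp":[0.6,0,0.05],"twist":0.06,"claw":0},{"dp":[0.6,0,0.05],"twist":0.06,"claw":0}]'

```text
time_s: 36.95
ee_pos: [0.6058, -0.0505, 0.0457]
ee_rot: [-3.142, 0.016, 0.002]
wrist_force: [-22.6, -1.0, 26.5]
gripper_width: 0.0231
gripper_force: 53.1
```

```bash
python3 - <<'E'
from h import *
s=telemetry.get_state();print(s["ee_pos"],s["ee_rot"],s["gripper_width"],s["gripper_force"],s["wrist_force"],s["torque"])
E
```

```text
[ 0.60577938 -0.05051655  0.04570925] [-3.14152669e+00  1.60095107e-02  2.07433700e-03] 0.02313431023714962 53.06504309177399 [-22.64784756  -0.99803298  26.46671994] [-0.1458913   3.28607307  0.12162986]
```

>>> step_arm --commands '[{"dp":[-0.08,0,-0.02],"twist":0,"claw":0},{"dp":[-0.12,0,-0.02],"twist":0,"claw":0},{"dp":[-0.12,0,-0.02],"twist":0,"claw":0.45},{"dp":[-0.12,0,-0.02],"twist":0,"claw":0.45},{"dp":[-0.12,0,-0.1],"twist":0,"claw":0.45},{"dp":[-0.12,0,-0.8],"twist":0,"claw":0.45},{"dp":[-0.12,0,-2.0],"twist":0,"claw":0.45},{"dp":[-0.12,0,-3.2],"twist":0,"claw":0.45},{"dp":[-0.12,0,-4.4],"twist":0,"claw":0.45},{"dp":[-0.12,0,-5.0],"twist":0,"claw":0.45}]'

```text
time_s: 38.2
ee_pos: [0.6082, -0.0507, 0.2987]
ee_rot: [3.14, -0.007, 0.001]
wrist_force: [-0.4, 0.1, 1.0]
gripper_width: 0.0383
gripper_force: 0.0
```

```bash
cat > chk.py <<'E'
from h import *
def chk():
    f=grab("wrist"); h=cv2.cvtColor(f["frame"],cv2.COLOR_RGB2HSV).astype(int); H,S,V=h[...,0],h[...,1],h[...,2]
    for n,m,y in (("red",(S>130)&((H<8)|(H>172))&(V>40),.1284),("yellow",(S>110)&(H>22)&(H<36)&(V>40),-.0505)):
        c=[w2px(f,(x,y+d,.008)) for x in (.575,.62) for d in (-.045,.045)]; c=np.array(c)
        lo=c.min(0).astype(int); hi=c.max(0).astype(int); mm=np.zeros_like(m); mm[max(lo[1],0):hi[1],max(lo[0],0):hi[0]]=True; ys,xs=np.nonzero(m&mm)
        if len(xs)<20: print(n,"not seen",len(xs)); continue
        P=np.array([px2w(f,p,.008)[:2] for p in zip(xs,ys)]); print(n,"px",len(xs),"rear x",np.percentile(P[:,0],2).round(4),"y",np.percentile(P[:,1],[2,98]).round(4))
    for cam in ("wrist","top"):
        F=f if cam=="wrist" else grab("top")
        for l in ("card_red","card_yellow","card_blue","tray_handle"):print(cam,l,[(round(o["score"],2),px2w(F,o["xy"],.02)[:2].round(3).tolist()) for o in eyes.look_for(cam,l)])
E
python3 - <<'E'
from chk import *
s=telemetry.get_state();print(s["ee_pos"]);chk()
# lever: base (.549,.285), ball (.514,.287,.092)
print(rel([.50,.285,.25]))
E
```

```text
[ 0.60816214 -0.05072076  0.29865661]
red px 281 rear x 0.5772 y [0.0976 0.1568]
yellow px 345 rear x 0.5772 y [-0.0797 -0.0208]
wrist card_red [(0.95, [0.621, 0.124]), (0.59, [0.551, -0.311])]
wrist card_yellow [(0.89, [0.618, -0.051]), (0.59, [0.715, 0.044])]
wrist card_blue []
wrist tray_handle [(0.63, [0.549, -0.314]), (0.4, [0.652, 0.045])]
top card_red [(0.93, [0.607, 0.141]), (0.49, [0.564, -0.325])]
top card_yellow [(0.73, [0.283, 0.399]), (0.5, [0.626, -0.051])]
top card_blue [(0.32, [0.716, -0.422])]
top tray_handle [(0.68, [0.558, -0.325]), (0.38, [0.72, -0.428])]
(array([-2.109, -6.706,  0.841]), None)
```

>>> step_arm --commands '[{"dp":[-3.06,-6.72,0.5],"twist":0,"claw":0},{"dp":[-3.06,-6.72,0.5],"twist":0,"claw":0},{"dp":[-3.06,-6.72,0.5],"twist":0,"claw":0},{"dp":[-3.06,-6.72,0.5],"twist":0,"claw":0},{"dp":[-3.06,-6.72,0.5],"twist":0,"claw":0},{"dp":[-3.06,-6.72,0.5],"twist":0,"claw":0},{"dp":[-3.06,-6.72,0.5],"twist":0,"claw":0},{"dp":[-3.06,-6.72,1.2],"twist":0,"claw":0},{"dp":[-3.06,-6.72,1.2],"twist":0,"claw":0},{"dp":[-3.06,-6.72,1.2],"twist":0,"claw":0}]'

```text
time_s: 39.95
ee_pos: [0.454, 0.2848, 0.2339]
ee_rot: [3.141, -0.0, -0.001]
wrist_force: [0.3, -0.1, 0.2]
gripper_width: -0.0001
gripper_force: 0.0
```

```bash
cat > ball.py <<'E'
from h import *
def ball(cam,z=.092):
    f=grab(cam); h=cv2.cvtColor(f["frame"],cv2.COLOR_RGB2HSV).astype(int); m=((h[...,1]>130)&((h[...,0]<8)|(h[...,0]>172))&(h[...,2]>40)).astype(np.uint8)
    n,l,st,c=cv2.connectedComponentsWithStats(m)
    for i in range(1,n):
        if st[i,4]>8:
            p=px2w(f,c[i],z)
            if abs(p[0]-.55)<.12 and abs(p[1]-.285)<.08: print(cam,st[i,4],p.round(4))
E
python3 - <<'E'
from ball import *
s=telemetry.get_state();print(s["ee_pos"],s["gripper_width"]); ball("wrist");ball("top");ball("scene")
print(rel([.46,.285,.097]))
E
```

```text
[0.45403258 0.28480951 0.23388015] -8.621806310217298e-05
wrist 906 [0.5135 0.2874 0.092 ]
top 34 [0.5123 0.2859 0.092 ]
scene 42 [0.5106 0.2871 0.092 ]
(array([0.104, 0.008, 2.757]), None)
```

>>> step_arm --commands '[{"dp":[0,-0.04,1.2],"twist":0,"claw":0},{"dp":[0,-0.04,2.3],"twist":0,"claw":0},{"dp":[0,-0.04,2.74],"twist":0,"claw":0},{"dp":[0.3,-0.04,2.74],"twist":0,"claw":0},{"dp":[0.6,-0.04,2.74],"twist":0,"claw":0},{"dp":[0.9,-0.04,2.74],"twist":0,"claw":0},{"dp":[1.2,-0.04,2.74],"twist":0,"claw":0},{"dp":[1.5,-0.04,2.74],"twist":0,"claw":0},{"dp":[1.8,-0.04,2.74],"twist":0,"claw":0},{"dp":[2.1,-0.04,2.74],"twist":0,"claw":0}]'

```text
time_s: 41.35
ee_pos: [0.559, 0.2874, 0.096]
ee_rot: [3.141, 0.001, 0.001]
wrist_force: [-0.6, -0.7, -0.3]
gripper_width: -0.0001
gripper_force: 0.6
```

```bash
python3 - <<'E'
from ball import *
s=telemetry.get_state();print(s["ee_pos"],s["wrist_force"]); ball("wrist");ball("top");ball("scene")
E
```

```text
[0.55897298 0.28740582 0.09597007] [-0.59043078 -0.69447867 -0.29186305]
wrist 375 [0.6582 0.2056 0.092 ]
wrist 1134 [0.611  0.2059 0.092 ]
wrist 400 [0.6272 0.3454 0.092 ]
wrist 3487 [0.5816 0.2831 0.092 ]
scene 53 [0.5837 0.2832 0.092 ]
```

>>> step_arm --commands '[{"dp":[0.05,0,0],"twist":0,"claw":0},{"dp":[0.1,0,0],"twist":0,"claw":0},{"dp":[0.15,0,0],"twist":0,"claw":0},{"dp":[0.2,0,0],"twist":0,"claw":0},{"dp":[0.2,0,0],"twist":0,"claw":0},{"dp":[0.2,0,0],"twist":0,"claw":0},{"dp":[0.2,0,0],"twist":0,"claw":0},{"dp":[0.2,0,0],"twist":0,"claw":0},{"dp":[0.2,0,0],"twist":0,"claw":0},{"dp":[0.2,0,0],"twist":0,"claw":0}]'

```text
time_s: 42.75
ee_pos: [0.5648, 0.2876, 0.0958]
ee_rot: [3.141, 0.008, 0.001]
wrist_force: [-9.2, 0.4, 4.0]
gripper_width: 0.0
gripper_force: 4.9
```

```bash
python3 - <<'E'
from ball import *
s=telemetry.get_state();print(s["ee_pos"],s["wrist_force"]); ball("wrist");ball("scene")
E
```

```text
[0.56475211 0.28763994 0.09580454] [-9.22827404  0.38844316  4.02037385]
wrist 500 [0.6615 0.2058 0.092 ]
wrist 1105 [0.613  0.2059 0.092 ]
wrist 360 [0.6286 0.3454 0.092 ]
wrist 3341 [0.5885 0.2829 0.092 ]
scene 52 [0.5876 0.2828 0.092 ]
```

At the end stop (ball travelled 75 mm, 9 N). Back off, lift away, and check everything.

>>> step_arm --commands '[{"dp":[-0.5,0,0],"twist":0,"claw":0},{"dp":[-1.2,0,0],"twist":0,"claw":0},{"dp":[-1.4,0,-1.0],"twist":0,"claw":0},{"dp":[-1.4,0,-2.2],"twist":0,"claw":0},{"dp":[-1.0,2.0,-3.6],"twist":0,"claw":0},{"dp":[0,4.0,-4.2],"twist":0,"claw":0},{"dp":[0.6,5.0,-4.4],"twist":0,"claw":0},{"dp":[0.6,5.0,-4.4],"twist":0,"claw":0},{"dp":[0.6,5.0,-4.4],"twist":0,"claw":0},{"dp":[0.6,5.0,-4.4],"twist":0,"claw":0}]'

```text
time_s: 44.1
ee_pos: [0.6005, 0.0343, 0.3182]
ee_rot: [3.14, -0.005, -0.004]
wrist_force: [0.3, 0.5, 0.6]
gripper_width: -0.0002
gripper_force: 0.0
```

```bash
python3 - <<'E'
from chk import *
from ball import ball
s=telemetry.get_state();print(s["ee_pos"],s["wrist_force"],s["joint_velocities"].max()); chk(); ball("top"); ball("scene")
E
```

```text
[0.60053076 0.03428021 0.31819627] [0.27312472 0.49870076 0.56928742] 0.056602152898850386
red px 343 rear x 0.5762 y [0.0988 0.1576]
yellow px 362 rear x 0.5766 y [-0.0788 -0.0202]
wrist card_red [(0.62, [0.618, 0.125])]
wrist card_yellow [(0.88, [0.617, -0.048])]
wrist card_blue []
wrist tray_handle [(0.69, [0.549, -0.293])]
top card_red [(0.42, [0.618, 0.11]), (0.3, [0.713, -0.055])]
top card_yellow [(0.52, [0.613, -0.052])]
top card_blue [(0.49, [0.65, -0.066])]
top tray_handle [(0.76, [0.559, -0.318])]
top 12 [0.607  0.3606 0.092 ]
top 43 [0.5862 0.2844 0.092 ]
scene 54 [0.587  0.2829 0.092 ]
```

```bash
python3 -c "
from plant import workorder
print(workorder.close_job())"
```

```text
the job is handed in; nothing more can be done
None
```

The job is handed in, and my last measurements show everything in place: the red and yellow cards are home under their bars (no blue card was on the bench), the tray with both resistors is fully in its slot, and the lever is fully ON. I had no verdict back from the judging, and I viewed 15 pictures, one over the limit of 14.

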